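Load the bottle mixer and start it

ROBOT

A 7-joint arm with a two-finger parallel gripper is mounted at the origin on the work surface. World frame = base frame: x ahead of the robot, y to its left, z up, the work surface at z = 0. Lengths are in m, angles in rad, forces in N, time in s.
With the tool pointing down it reaches from about 0.425 to 0.925 m from the base axis. Payload 6.8 kg.
Tool frame: the origin (TCP) lies on the mounting face of the last link; the fingertips stand 173 mm ahead of it and the grasp point (between the pads) lies 155 mm ahead of it; z points along the fingers, y is the line along which they close (so a half turn about z gives the same grasp; the last joint's range is limited). The gripper opens to 85 mm and grips with 20 to 120 N. Pads are 22 mm wide; open, the fingers measure 114 mm over their backs; the gripper's body (76 mm by 85 mm) begins 54 mm behind the grasp point. The pads swing forward as they close: fully open they stand 13 mm farther back than shut.
Start: joints at [1.232, 0.477, 0.022, 1.555, -0.011, 1.109, -0.083], TCP at [0.154, -0.657, 0.405] pointing down, gripper open.
Joint ranges: [-2.96, 2.96], [-0.34, 2.1], [-1.41, 1.46], [0.24, 2.44], [-1.37, 4.51], [0.17, 1.92], [-2.96, 2.96]. Speed limits (rad/s): [2.39, 2.39, 3.14, 3.14, 3.14, 3.14, 3.14].

INTERFACE

Orientations are given as a rotation vector (axis times angle).
In Python, from bench import r gives the robot as it stands.
- The arm moves only by the tool arm_command, never from a script. Its argument "plan" is a list of rows, each an object of numbers: "claw": the closure, from 0 (fully open) to 1 (shut); "tx", "ty", "tz": the shift along the tool's x, y, z in m; "ax", "ay", "az": the turn, a rotation vector about the tool's x, y, z in degrees. A call has exactly 10 rows; each row shifts and turns the commanded pose from where the row before left it, along the tool's axes as they then stand; what a row does not reach is not made up. A row lasts 1/12 s, in which the tool goes at most 41.7 mm and 7.16 degrees, less where a joint would pass 70% of its speed; a pose out of reach is approached as far as the arm can. A call is refused whole if a number of a shift passes 0.0417 or a number of a turn 7.16, either way. A call with a gripper value outside its range is refused whole. The fingers move at their own pace and stop on an object; "squeeze" is the grip in N (left out, the last holds). Time passes only in rows, so rows that do not move let the fingers close, or fill a call up. It gives the time, the measured TCP pose, the force, the opening and the grip force at its end, in the units of the state.
- r.get_obs(): the state, without advancing time (a new reading comes with each control period).
- r.grab_frame(name): name is "scene" or "top" or "wrist"; returns the picture (420x560x3 uint8, red, green, blue); there is no depth.
- r.camera_model(name): a dict with "fx", "fy", "cx", "cy" (pixels), "position" and "orientation" of the camera in the world; the wrist camera has in their place "tool_from_camera" (4x4, takes a point from camera to tool coordinates, whose origin is the TCP and whose axes are the flange's). Camera axes: x right, y up, looking along -z (the intrinsics and any distortion apply to the point x, -y, -z); pixel columns grow to the right and rows downward; lengths in m; the calibration is good to about 2 mm. A picture is of the moment at which its call begins: read the wrist's pose just before it. camera_model takes no time and is no camera call.
- r.hand_in(): hands the job in; it is judged then, once.
Trained networks look in the newest picture that a camera, given by its name, has taken for a name from the list of things; names that differ only in an ending like _2 or _b are one class to them, and where a whole thing is asked for, a point or a joint stands for the part that bears it (a point fixed in the world has none). Each returns a list of dicts, best first, with "confidence" (0 to 1); they miss things now and then, are a little off and sometimes report something else, mostly with a low value. They report only what shows in the picture. A call takes as long as a camera call.
- r.boxes_of(target, camera): "location" ([x, y, z] in m, in the coordinates of the camera as it stood for that picture, good to about 4 mm: the middle of the surface that is visible of it).
- r.tip_of(target, camera): "location" ([x, y, z] in m, in the coordinates of the camera as it stood for that picture, good to about 4 mm: a listed point, or the origin of a listed thing).
The state is a dict: "clock": time; "joints": joint angles; "qvel": joint speeds; "tau": joint torques, N m; "tcp_pos": TCP position; "orientation": TCP orientation; "contact_force": force on the tool from outside, world axes, zero at the start; "moment": the same for the moment, N m; "grip_width": finger opening in m; "gripper_force": force on a finger pad.
Only numpy, scipy, OpenCV 4.12 (cv2) and the standard library are available. Lean on these libraries where they do the work, as an engineer would, in place of code of your own. Each camera call takes 0.05 s, during which the arm holds its last target. There are 200 camera calls.

TASK

Load the bottle mixer and start it: take the two round bottles out of the sloping rack (leave the square one there) and stand one upright inside each of the two rings on the turntable that have a broad bar through them, without turning the freely spinning table: lower each gently until you feel it resting on the table before letting go, neither dropping it from even a few millimetres nor pressing it down hard. Then slide the guard plate fully aside from over the start button, and press the button all the way down and let it go. Leave everything else on the table where it is.

Things in the scene. Friction and masses are not known exactly. Their poses are not given: they have to be found in the camera images.
- bottle_a: One of two identical round clear bottles with white caps, 150 mm tall, 170-340 g. Origin: centre of underside; z along its axis to the cap. Body 52 mm diameter to 90 mm up, cone to the neck, cap 40 mm diameter from 112 to 150 mm. Starts in a rack trough, axis leaning 40 deg from vertical, cap towards the robot; drawn out along its axis. Either bottle may go to either ring.
- bottle_b: The other round bottle, identical to bottle_a, in another trough.
- square_bottle: A bottle of the same height and the same cap but with a square body 52 x 52 x 92 mm, in the remaining trough. It stays in the rack. Origin: centre of its underside, z along its axis to the cap.
- rack: Fixed grey rack, 250 mm wide (y), z up, three troughs 80 mm apart. Origin: on the table under its middle; x points away from the robot. Bottle undersides rest at x = 40, z = 35, y = -80, 0, 80 mm; bottles lean 40 deg towards -x. The support plate ends 89 mm up along the bottle; the caps stand free, 40 mm between neighbours. Low side fins, 56 mm apart, along the lower 80 mm.
- mixer: Fixed white housing, 250 mm (x) by 385 mm (y from -255 to +130 mm), top at z = 60 mm. Origin: on the table under the turntable's axis; x points away from the robot. The turntable is on its left (+y) part; the start button under its guard on its right part, at x = 50, y = -190 mm.
- turntable: White disc, 250 mm diameter, top 74 mm above the table, spinning freely about the vertical (0.03 N sideways at the rim turns it); rigid downwards. Origin: on the axis, at its underside. Printed flat on top: four black rings, 72 mm inside diameter, centres 78 mm from the axis, 90 deg apart; two opposite rings have a 12 mm wide black bar through them from hub to rim, along the disc's x axis.
- barred_1 (a point): Centre of one barred ring, on the top face of the turntable (moves with it).
- barred_2 (a point): Centre of the other, opposite barred ring, on the top face of the turntable.
- guard (a joint): Sliding guard plate over the start button, in m: 0 = over the button, 0.085 = fully aside at its stop; it slides along the mixer's -x, with about 2 N of friction, and stays where it is left.
- guard_fin (a point): Top centre of the guard's upright fin, moving with the guard. Guard plate: aluminium, 64 mm along the slide, 72 mm across, 5 mm thick, underside 10.5 mm above the housing top. The fin stands on the plate's middle: 12 mm thick along the slide (mixer x), 56 mm across (mixer y), 32 mm tall above the plate.
- start (a joint): Start button travel, in m: 0 = up, 0.006 = fully down (5 N); it springs back.
- start_top (a point): Centre of the top of the grey round start button, 36 mm diameter, top 8 mm above the housing when up (2 mm when fully down), between two guide rails 10 mm high, 58 mm apart, along the mixer's x. Hidden under the guard plate until that is slid aside.
- dispenser: Bystander: yellow lidded pot with a spout, 80 mm in diameter, 130 mm tall. Origin: centre of underside.
- rub_bottle: Bystander: clear hand-rub bottle, 68 mm in diameter, 190 mm tall. Origin: centre of underside.
- vial_carton: Bystander: cardboard carton 70 x 120 x 60 mm. Origin: centre of underside.

How it is judged:
On the way, in this order (a step that is already met when the one before it is completed fails the run):
1. both round bottles stand released and upright in the two barred rings (((horizontal distance between bottle_a and barred_1 below 0.01 m and horizontal distance between bottle_b and barred_2 below 0.01 m) or (horizontal distance between bottle_a and barred_2 below 0.01 m and horizontal distance between bottle_b and barred_1 below 0.01 m)) and angle between each of bottle_a, bottle_b's own z axis and vertical below 0.06 rad and linear speed of each of bottle_a, bottle_b below 0.02 m/s and contact force between each of bottle_a, bottle_b and turntable above 0.5 N and contact force between each of bottle_a, bottle_b and the fingers below 0.1 N and angular speed of turntable below 0.05 rad/s), for 0.2 s.
2. the guard plate is slid fully aside (value of joint guard above 0.075 m), for 0.1 s.
3. the start button is pressed all the way down (value of joint start above 0.005 m), for 0.05 s.
At the end, for the whole second after the job is handed in: A round bottle stands released, upright (within 3.4 deg) and at rest in each barred ring (within 10 mm of its centre), the turntable still; the guard is slid 75 mm or more of its 85 mm; the button is up again (under 2 mm) (all of step 1 and value of joint guard above 0.075 m and value of joint start below 0.002 m); the robot touches nothing.
It fails at once if the turntable is turned by more than about 9 degrees (a barred ring's centre moves more than 12 mm) (distance of barred_1 from where it was at the start of the episode above 0.012 m).
It fails at once if a bottle is set down or pressed on the turntable with more than 25 N (contact force between any of bottle_a, bottle_b and turntable above 25 N).
It fails at once if a round bottle is dropped, even from 2 mm (falls free, touching nothing, faster than 0.14 m/s) ((contact force between bottle_a and anything else below 0.02 N and linear speed of bottle_a above 0.14 m/s) or (contact force between bottle_b and anything else below 0.02 N and linear speed of bottle_b above 0.14 m/s)).
It fails at once if the square bottle is moved more than 15 mm (distance of square_bottle from where it was at the start of the episode above 0.015 m).
It fails at once if a bystander is moved more than 15 mm (distance of any of dispenser, rub_bottle, vial_carton from where it was at the start of the episode above 0.015 m).
It also fails if it takes over 72 s, if anything falls off the work surface, if the arm or the gripper's body presses on something with over 40 N, if the wrist force passes 120 N, or if a joint passes its speed limit or range.

## Working session

There is one attempt and no reset: what is moved stays moved. The work goes in short steps, Python scripts to look and compute and a tool call to move; the robot and the scene stay as the last step left them, time stands still between calls to the robot, and variables do not carry over. Pictures are saved under pics/ and viewed, at most 10 in all, crops included, and the job is handed in when it is done.

Besides the shell and the picture viewer there is one more tool, called after ">>>" by a JSON object that holds its "fn" and its "kwargs". arm_command: Moves the arm, as the interface text tells. Its arguments: {"type":"object","properties":{"plan":{"type":"array","items":{"type":"object","properties":{"claw":{"type":"number"},"tx":{"type":"number"},"ty":{"type":"number"},"tz":{"type":"number"},"ax":{"type":"number"},"ay":{"type":"number"},"az":{"type":"number"}}}},"squeeze":{"type":"number"}},"required":["plan"]}

```bash
ls; mkdir -p pics; cat > h.py <<'E'
import numpy as np, cv2
from scipy.spatial.transform import Rotation as R
from bench import r
np.set_printoptions(precision=4,suppress=True)
def cam2w(name):
    m=r.camera_model(name)
    if name=="wrist":
        o=r.get_obs(); T=np.eye(4); T[:3,:3]=R.from_rotvec(o["orientation"]).as_matrix(); T[:3,3]=o["tcp_pos"]
        return T@np.array(m["tool_from_camera"])
    T=np.eye(4); q=np.array(m["orientation"],float)
    T[:3,:3]=q if q.shape==(3,3) else R.from_rotvec(q).as_matrix(); T[:3,3]=m["position"]; return T
def find(kind,t,cam,T,n=4):
    f=r.tip_of if kind=="tip" else r.boxes_of
    out=[]
    for d in f(t,cam)[:n]:
        p=(T@np.append(d["location"],1))[:3]; out.append((p,d["confidence"])); print(cam,kind,t,p.round(4),round(d["confidence"],2))
    return out
def snap(cam,fn):
    T=cam2w(cam); im=r.grab_frame(cam); cv2.imwrite("pics/"+fn,im[...,::-1]); return T
E
python3 - <<'E'
from h import *
o=r.get_obs(); print(o)
for c in("scene","top","wrist"): print(r.camera_model(c))
for c in("top","scene"):
    T=snap(c,c+"0.png")
    for t in("bottle_a","square_bottle","rack","mixer","turntable","barred_1","guard_fin","dispenser","rub_bottle","vial_carton"): find("tip",t,c,T)
E
python3 -c "
import cv2,numpy as np
a=cv2.imread('pics/top0.png');b=cv2.imread('pics/scene0.png')
print(a.shape)"
```

```text
pics
{'clock': 0.0, 'joints': array([ 1.2319,  0.4778,  0.0223,  1.5565, -0.0114,  1.1093, -0.0831]), 'qvel': array([ 0.0003,  0.0008, -0.0017, -0.0003, -0.0006, -0.0012, -0.0004]), 'tau': array([ -0.0001, -59.6443,   1.6079, -28.1198,   0.0125,   0.0093,
         0.    ]), 'tcp_pos': array([ 0.1544, -0.6568,  0.4037]), 'orientation': array([-3.1189, -0.3616,  0.0006]), 'contact_force': array([0.082 , 0.9924, 0.0159]), 'moment': array([-0.0262,  0.0187,  0.0413]), 'gripper_force': 0.0, 'grip_width': 0.08560066611545442}
{'fx': 472.94573553835215, 'fy': 472.94573553835215, 'cx': 281.35408029623153, 'cy': 219.33529217665472, 'position': array([1.2438, 0.3171, 0.6923]), 'orientation': array([0.53  , 0.8148, 1.8548])}
{'fx': 430.8004677835356, 'fy': 430.8004677835356, 'cx': 269.85874866500353, 'cy': 212.9843545417711, 'position': array([0.5435, 0.0511, 1.1129]), 'orientation': array([ 0.0853, -0.0825, -1.5484])}
{'fx': 308.5034498758532, 'fy': 308.5034498758532, 'cx': 275.13523459430934, 'cy': 206.2506897265836, 'tool_from_camera': array([[ 0.0005,  0.9537,  0.3008,  0.0773],
       [ 1.
[... 949 characters left out ...]
ottle_a [0.5847 0.2238 0.0322] 0.9
scene tip bottle_a [0.5444 0.2979 0.0335] 0.57
scene tip square_bottle [0.5162 0.3708 0.0329] 0.84
scene tip rack [ 0.5154  0.2787 -0.0038] 0.8
scene tip mixer [ 0.5943 -0.0608 -0.0043] 0.79
scene tip turntable [ 0.5972 -0.0578  0.0628] 0.77
scene tip barred_1 [ 0.6478 -0.1168  0.0756] 0.84
scene tip barred_1 [ 0.5349 -0.0087  0.0726] 0.61
scene tip guard_fin [ 0.6443 -0.251   0.1063] 0.89
scene tip dispenser [0.8043 0.1288 0.0007] 0.75
scene tip rub_bottle [ 0.7502  0.2806 -0.0021] 0.68
scene tip vial_carton [ 0.7761 -0.1947 -0.0004] 0.91
scene tip vial_carton [ 0.8063  0.1278 -0.0006] 0.71
scene tip vial_carton [ 0.6449 -0.2509  0.1086] 0.36
(420, 560, 3)
```

View pics/top0.png

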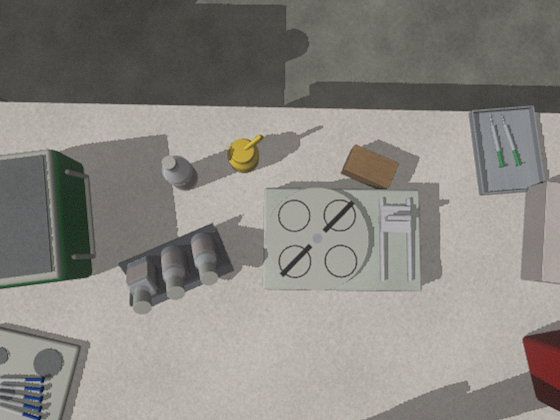

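View pics/scene0.png

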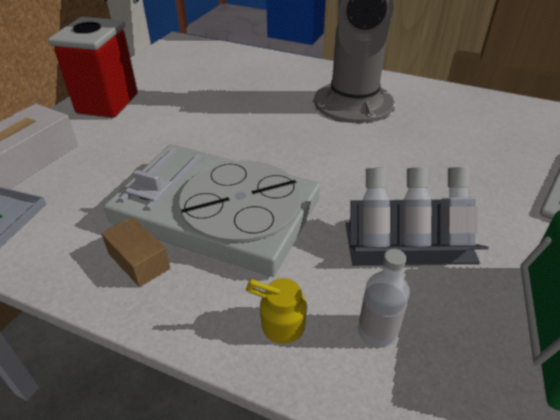

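The top picture shows the mixer (turntable around px (318,238), barred rings at (296,261) and (339,216)). The rack is at px (177,265), with the square bottle leftmost (140,280) and the round ones at (175,270) and (207,258). The scene view agrees with this. The network positions agree across cameras too: ring spacing is 155 mm and rack yaw is about 25°. I'm moving over the turntable for a closer look on the way.

>>> {"fn": "arm_command", "kwargs": {"plan": [{"claw": 0.2, "tx": 0.0295, "ty": -0.0237, "tz": -0.0023}, {"claw": 0.2, "tx": 0.0295, "ty": -0.0237, "tz": -0.0023}, {"claw": 0.2, "tx": 0.0295, "ty": -0.0237, "tz": -0.0023}, {"claw": 0.2, "tx": 0.0295, "ty": -0.0237, "tz": -0.0023}, {"claw": 0.2, "tx": 0.0295, "ty": -0.0237, "tz": -0.0023}, {"claw": 0.2, "tx": 0.0295, "ty": -0.0237, "tz": -0.0023}, {"claw": 0.2, "tx": 0.0295, "ty": -0.0237, "tz": -0.0023}, {"claw": 0.2, "tx": 0.0295, "ty": -0.0237, "tz": -0.0023}, {"claw": 0.2, "tx": 0.0295, "ty": -0.0237, "tz": -0.0023}, {"claw": 0.2, "tx": 0.0295, "ty": -0.0237, "tz": -0.0023}]}}

```text
invalid input at $.plan[0]: expected keys claw, tx, ty, tz, ax, ay, az
```

>>> {"fn": "arm_command", "kwargs": {"plan": [{"claw": 0.2, "tx": 0.0295, "ty": -0.0237, "tz": -0.0023}, {"claw": 0.2, "tx": 0.0295, "ty": -0.0237, "tz": -0.0023}, {"claw": 0.2, "tx": 0.0295, "ty": -0.0237, "tz": -0.0023}, {"claw": 0.2, "tx": 0.0295, "ty": -0.0237, "tz": -0.0023}, {"claw": 0.2, "tx": 0.0295, "ty": -0.0237, "tz": -0.0023}, {"claw": 0.2, "tx": 0.0295, "ty": -0.0237, "tz": -0.0023}, {"claw": 0.2, "tx": 0.0295, "ty": -0.0237, "tz": -0.0023}, {"claw": 0.2, "tx": 0.0295, "ty": -0.0237, "tz": -0.0023}, {"claw": 0.2, "tx": 0.0295, "ty": -0.0237, "tz": -0.0023}, {"claw": 0.2}]}}

```text
invalid input at $.plan[0]: expected keys claw, tx, ty, tz, ax, ay, az
```

```bash
python3 - <<'E'
from h import *
o=r.get_obs(); print(o["clock"],o["joints"],o["tcp_pos"],o["orientation"],o["grip_width"])
T=snap("wrist","w1.png")
for t in("barred_1","turntable","guard_fin","mixer","bottle_a"): find("tip",t,"wrist",T)
E
```

```text
1.1 [ 1.2319  0.477   0.0224  1.5554 -0.0115  1.1093 -0.0831] [ 0.1544 -0.6571  0.4047] [-3.1207 -0.3617 -0.    ] 0.08557088922144532
```

View pics/w1.png

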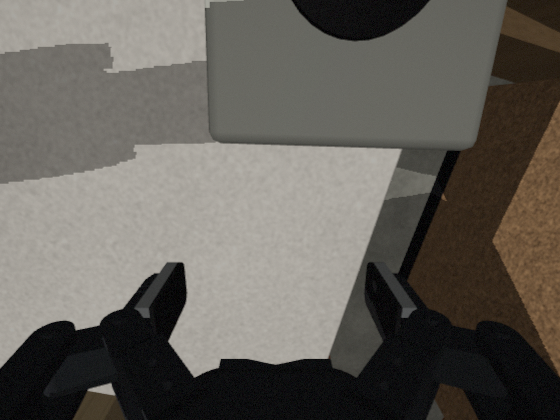

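The calls were refused because every row needs all seven keys. The picture shows the start pose, with the fingers over the table beside the red bin. Sending it again.

>>> {"fn": "arm_command", "kwargs": {"plan": [{"claw": 0.2, "tx": 0.0295, "ty": -0.0237, "tz": -0.0023, "ax": 0, "ay": 0, "az": 0}, {"claw": 0.2, "tx": 0.0295, "ty": -0.0237, "tz": -0.0023, "ax": 0, "ay": 0, "az": 0}, {"claw": 0.2, "tx": 0.0295, "ty": -0.0237, "tz": -0.0023, "ax": 0, "ay": 0, "az": 0}, {"claw": 0.2, "tx": 0.0295, "ty": -0.0237, "tz": -0.0023, "ax": 0, "ay": 0, "az": 0}, {"claw": 0.2, "tx": 0.0295, "ty": -0.0237, "tz": -0.0023, "ax": 0, "ay": 0, "az": 0}, {"claw": 0.2, "tx": 0.0295, "ty": -0.0237, "tz": -0.0023, "ax": 0, "ay": 0, "az": 0}, {"claw": 0.2, "tx": 0.0295, "ty": -0.0237, "tz": -0.0023, "ax": 0, "ay": 0, "az": 0}, {"claw": 0.2, "tx": 0.0295, "ty": -0.0237, "tz": -0.0023, "ax": 0, "ay": 0, "az": 0}, {"claw": 0.2, "tx": 0.0295, "ty": -0.0237, "tz": -0.0023, "ax": 0, "ay": 0, "az": 0}, {"claw": 0.2, "tx": 0.0295, "ty": -0.0237, "tz": -0.0023, "ax": 0, "ay": 0, "az": 0}]}}

```text
clock: 2.23
tcp_pos: [0.3882, -0.3573, 0.4281]
orientation: [3.12, 0.361, 0.001]
contact_force: [1.4, -0.9, -0.8]
grip_width: 0.0681
gripper_force: 0.0
```

>>> {"fn": "arm_command", "kwargs": {"plan": [{"claw": 0.2, "tx": 0.0295, "ty": -0.0237, "tz": -0.0023, "ax": 0, "ay": 0, "az": 0}, {"claw": 0.2, "tx": 0.0295, "ty": -0.0237, "tz": -0.0023, "ax": 0, "ay": 0, "az": 0}, {"claw": 0.2, "tx": 0.0295, "ty": -0.0237, "tz": -0.0023, "ax": 0, "ay": 0, "az": 0}, {"claw": 0.2, "tx": 0.0295, "ty": -0.0237, "tz": -0.0023, "ax": 0, "ay": 0, "az": 0}, {"claw": 0.2, "tx": 0.0295, "ty": -0.0237, "tz": -0.0023, "ax": 0, "ay": 0, "az": 0}, {"claw": 0.2, "tx": 0.0295, "ty": -0.0237, "tz": -0.0023, "ax": 0, "ay": 0, "az": 0}, {"claw": 0.2, "tx": 0.0295, "ty": -0.0237, "tz": -0.0023, "ax": 0, "ay": 0, "az": 0}, {"claw": 0.2, "tx": 0.0295, "ty": -0.0237, "tz": -0.0023, "ax": 0, "ay": 0, "az": 0}, {"claw": 0.2, "tx": 0.0295, "ty": -0.0237, "tz": -0.0023, "ax": 0, "ay": 0, "az": 0}, {"claw": 0.2, "tx": 0, "ty": 0, "tz": 0, "ax": 0, "ay": 0, "az": 0}]}}

```text
clock: 3.07
tcp_pos: [0.6004, -0.0823, 0.4491]
orientation: [-3.114, -0.377, -0.007]
contact_force: [0.3, 1.6, 0.0]
grip_width: 0.0686
gripper_force: 0.0
```

```bash
python3 - <<'E'
from h import *
o=r.get_obs(); print(o["clock"],o["joints"],o["tcp_pos"],o["orientation"],o["grip_width"])
T=snap("wrist","w2.png")
for t in("barred_1","turntable","guard_fin","mixer"): find("tip",t,"wrist",T)
E
```

```text
3.0667 [ 0.2854  0.3462 -0.3239  1.6592  0.1131  1.1516 -1.3959] [ 0.6004 -0.0823  0.4491] [-3.1143 -0.3774 -0.0066] 0.0685844455009826
wrist tip barred_1 [ 0.5463 -0.0092  0.0752] 0.74
wrist tip barred_1 [ 0.6539 -0.1147  0.0768] 0.67
wrist tip barred_1 [ 0.6506 -0.2548  0.1109] 0.63
wrist tip turntable [ 0.5976 -0.0636  0.0655] 0.8
wrist tip guard_fin [ 0.6495 -0.2589  0.1091] 0.76
wrist tip guard_fin [ 0.5456 -0.0093  0.0744] 0.74
wrist tip mixer [ 0.5983 -0.0619 -0.0017] 0.7
```

View pics/w2.png

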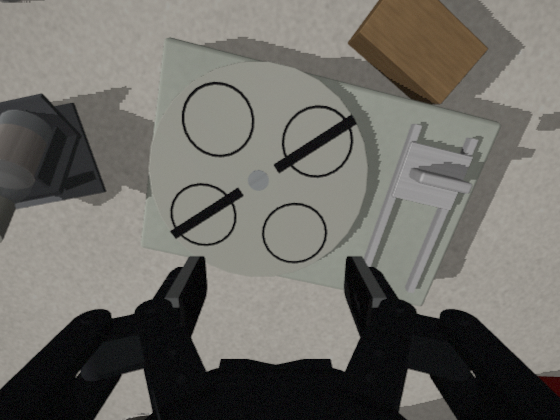

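The wrist view shows barred rings centred near px (317,141) and (203,214), the hub at (258,180), and the guard fin at about (440,175). I'm fitting those pixels to the plane z=74 mm and working out the pre-grasp for the nearest round bottle.

```bash
cat >> h.py <<'E'
def px2w(u,v,z,T,cam="wrist"):
    m=r.camera_model(cam); d=T[:3,:3]@np.array([(u-m["cx"])/m["fx"],-(v-m["cy"])/m["fy"],-1]); return T[:3,3]+d*(z-T[2,3])/d[2]
YR=np.radians(25.1); XR=np.array([np.cos(YR),np.sin(YR),0])
def toolR(yaw,tilt):  # tool x points yaw (rad), tool z tilted outward by tilt deg
    return R.from_euler("z",yaw)*R.from_euler("x",np.pi)*R.from_euler("y",tilt,degrees=True)
def go(pos,Rt=None,show=True):
    o=r.get_obs(); C=R.from_rotvec(o["orientation"])
    print("shift(tool)",C.inv().apply(np.array(pos)-o["tcp_pos"]).round(4), end=" ")
    if Rt is not None: print("turn(deg)",np.degrees((C.inv()*Rt).as_rotvec()).round(2), "shift in target axes",Rt.inv().apply(np.array(pos)-o["tcp_pos"]).round(4))
AX=np.array([0,0,np.cos(np.radians(40))])-np.sin(np.radians(40))*XR
E
python3 - <<'E'
from h import *
T=cam2w("wrist"); im=cv2.imread("pics/w2.png",0)
for c in((317.5,141),(203.5,214),(258,180),(218,119),(294,233)): print(px2w(*c,.074,T))
print([toolR(YR,t).apply([0,0,1]) for t in(25,)])
base=np.array([.5865,.225,.035]); Rt=toolR(YR,25); tz=Rt.apply([0,0,1])
g=base+.131*AX; tcp=g-.155*tz; print("grasp",g,"tcp",tcp,"pre",tcp-.07*tz)
go(tcp-.07*tz,Rt)
E
```

```text
[ 0.6498 -0.1293  0.074 ]
[ 0.538  -0.0213  0.074 ]
[ 0.5924 -0.0751  0.074 ]
[ 0.648  -0.0193  0.074 ]
[ 0.5387 -0.1308  0.074 ]
[array([ 0.3827,  0.1793, -0.9063])]
grasp [0.5102 0.1893 0.1354] tcp [0.4509 0.1615 0.2758] pre [0.4241 0.1489 0.3393]
shift(tool) [-0.1131 -0.2739  0.1089] turn(deg) [  2.66  24.96 -11.81] shift in target axes [-0.0948 -0.2914  0.0761]
```

```bash
python3 - <<'E'
from h import *
print(r.camera_model("wrist").keys())
def proj(p,T,cam="wrist"):
    m=r.camera_model(cam); c=np.linalg.inv(T)@np.append(p,1); return m["cx"]+m["fx"]*c[0]/-c[2], m["cy"]+m["fy"]*-c[1]/-c[2]
o=r.get_obs(); print(o["tcp_pos"],o["orientation"],o["qvel"])
T=cam2w("wrist"); im=r.grab_frame("wrist"); 
for d in r.tip_of("turntable","wrist"):
    p=(T@np.append(d["location"],1))[:3]; print(p,d,proj(p,T))
a=cv2.imread("pics/w2.png",0).astype(int); b=cv2.cvtColor(im,cv2.COLOR_RGB2GRAY).astype(int); print(abs(a-b).mean())
# ring ellipses by contour fit
th=(b<70).astype(np.uint8)
print("wrist bars"); n,l,s,c=cv2.connectedComponentsWithStats(th); 
for i in range(1,n):
    if 150<s[i,4]<6000: print(s[i],c[i], px2w(*c[i],.074,T), px2w(s[i,0]+(s[i,2]-1)/2,s[i,1]+(s[i,3]-1)/2,.074,T))
t=cv2.imread("pics/top0.png",0); Tt=cam2w("top"); n,l,s,c=cv2.connectedComponentsWithStats((t<70).astype(np.uint8))
for i in range(1,n):
    if 60<s[i,4]<2000 and 260<c[i][0]<375: print("top",s[i],c[i],px2w(*c[i],.074,Tt,"top"))
for c in((317.5,238),): print("top hub",px2w(*c,.074,Tt,"top"))
E
```

```text
dict_keys(['fx', 'fy', 'cx', 'cy', 'tool_from_camera'])
[ 0.5964 -0.0922  0.4483] [ 3.1203  0.358  -0.0012] [ 0.0079 -0.004   0.0041  0.0016 -0.0026  0.0001 -0.0024]
[ 0.5978 -0.0652  0.0651] {'location': [-0.0279, 0.0396, -0.3567], 'confidence': 0.66} (np.float64(251.00502362841), np.float64(172.00135803304894))
11.040710034013605
wrist bars
[ 339   21   91   74 1573] [380.5906  60.1589] [ 0.7421 -0.1701  0.074 ] [ 0.7452 -0.1727  0.074 ]
[170  74  73  76 497] [205.2294 109.7344] [ 0.6542 -0.0045  0.074 ] [ 0.6526 -0.0056  0.074 ]
[ 264   97   83   73 1404] [306.0135 134.0028] [ 0.6542 -0.1151  0.074 ] [ 0.6549 -0.1138  0.074 ]
[ 161  178   73   63 1123] [196.2823 207.2502] [ 0.5443 -0.0117  0.074 ] [ 0.5424 -0.0129  0.074 ]
[254 196  65  61 346] [286.0723 225.1763] [ 0.5463 -0.1192  0.074 ] [ 0.5453 -0.1193  0.074 ]
top [324 201  30  31 158] [338.1329 216.1203] [ 0.651  -0.1114  0.074 ]
top [281 245  30  31 156] [295.4167 259.9872] [ 0.5431 -0.0095  0.074 ]
top hub [ 0.5969 -0.0619  0.074 ]
```

The arm had still been moving in that picture. The settled look agrees with the top camera: rings at (0.6535,-0.114) and (0.543,-0.010). Next I go to the rack.

>>> {"fn": "arm_command", "kwargs": {"plan": [{"claw": 0.2, "tx": -0.0125, "ty": -0.0305, "tz": 0.0055, "ax": 0, "ay": 0, "az": 0}, {"claw": 0.2, "tx": -0.0125, "ty": -0.0305, "tz": 0.0055, "ax": 0, "ay": 0, "az": 0}, {"claw": 0.2, "tx": -0.0125, "ty": -0.0305, "tz": 0.0055, "ax": 0, "ay": 0, "az": 0}, {"claw": 0.2, "tx": -0.0125, "ty": -0.0305, "tz": 0.0055, "ax": 0, "ay": 0, "az": 0}, {"claw": 0.2, "tx": -0.0125, "ty": -0.0305, "tz": 0.0055, "ax": 0, "ay": 0, "az": 0}, {"claw": 0.2, "tx": -0.0125, "ty": -0.0305, "tz": 0.0055, "ax": 0, "ay": 0, "az": 0}, {"claw": 0.2, "tx": -0.0125, "ty": -0.0305, "tz": 0.0055, "ax": 0, "ay": 0, "az": 0}, {"claw": 0.2, "tx": -0.0125, "ty": -0.0305, "tz": 0.0055, "ax": 0, "ay": 0, "az": 0}, {"claw": 0.2, "tx": -0.0125, "ty": -0.0305, "tz": 0.0055, "ax": 0, "ay": 0, "az": 0}, {"claw": 0.2, "tx": 0, "ty": 0, "tz": 0, "ax": 0.53, "ay": 4.99, "az": -2.36}]}}

```text
clock: 4.25
tcp_pos: [0.4216, 0.1551, 0.3983]
orientation: [-3.088, -0.432, -0.13]
contact_force: [0.3, 0.6, 0.4]
grip_width: 0.0684
gripper_force: 0.0
```

>>> {"fn": "arm_command", "kwargs": {"plan": [{"claw": 0.2, "tx": 0, "ty": 0, "tz": 0, "ax": 0.53, "ay": 4.99, "az": -2.36}, {"claw": 0.2, "tx": 0, "ty": 0, "tz": 0, "ax": 0.53, "ay": 4.99, "az": -2.36}, {"claw": 0.2, "tx": 0, "ty": 0, "tz": 0, "ax": 0.53, "ay": 4.99, "az": -2.36}, {"claw": 0.2, "tx": 0, "ty": 0, "tz": 0, "ax": 0.53, "ay": 4.99, "az": -2.36}, {"claw": 0.2, "tx": 0, "ty": 0, "tz": 0, "ax": 0, "ay": 0, "az": 0}, {"claw": 0.2, "tx": 0, "ty": 0, "tz": 0, "ax": 0, "ay": 0, "az": 0}, {"claw": 0.2, "tx": 0, "ty": 0, "tz": 0, "ax": 0, "ay": 0, "az": 0}, {"claw": 0.2, "tx": 0, "ty": 0, "tz": 0, "ax": 0, "ay": 0, "az": 0}, {"claw": 0.2, "tx": 0, "ty": 0, "tz": 0, "ax": 0, "ay": 0, "az": 0}, {"claw": 0.2, "tx": 0, "ty": 0, "tz": 0, "ax": 0, "ay": 0, "az": 0}]}}

```text
clock: 5.08
tcp_pos: [0.425, 0.1511, 0.3989]
orientation: [-2.906, -0.649, -0.644]
contact_force: [0.2, -0.1, -0.5]
grip_width: 0.0682
gripper_force: 0.0
```

```bash
python3 - <<'E'
from h import *
o=r.get_obs(); print(o["clock"],o["joints"],o["tcp_pos"],o["orientation"],o["qvel"])
T=snap("wrist","w3.png")
for t in("bottle_a","square_bottle","rack"): find("tip",t,"wrist",T)
find("box","bottle_a","wrist",T)
Rt=toolR(YR,25); tz=Rt.apply([0,0,1]); g=np.array([.5865,.225,.035])+.131*AX
go(g-.155*tz,Rt)
E
```

```text
5.0833 [ 0.0335  0.0488 -0.5259  2.1878  0.0947  0.4771 -1.692 ] [0.425  0.1511 0.3989] [-2.9058 -0.6495 -0.6441] [-0.002  -0.0003 -0.0013  0.0046 -0.001  -0.0047  0.0029]
wrist tip bottle_a [0.5852 0.218  0.0352] 0.85
wrist tip bottle_a [0.5578 0.2948 0.0329] 0.68
wrist tip square_bottle [0.5197 0.3721 0.0364] 0.61
wrist tip rack [0.5135 0.2788 0.0014] 0.81
wrist box bottle_a [0.5047 0.2664 0.123 ] 0.66
shift(tool) [-0.0266  0.0017  0.1234] turn(deg) [-0.08 -0.03  0.1 ] shift in target axes [-0.0265  0.0016  0.1234]
```

View pics/w3.png

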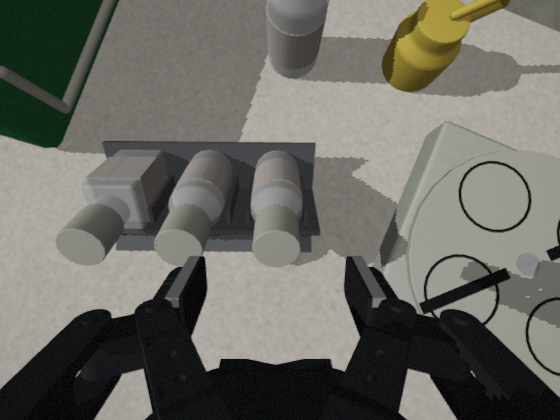

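The rack's caps show at about px (277,245), (179,243), both round, and (83,240), square. I'm checking the cap-top positions from these pixels.

```bash
python3 - <<'E'
from h import *
T=cam2w("wrist")
b=np.array([.5865,.225,.035])
for k,(u,v) in enumerate([(277,243),(179,240),(83,240)]):
    p=px2w(u,v,.150,T); print(p, p-.150*AX, "pred top",b+k*.08*np.array([-np.sin(YR),np.cos(YR),0])+.15*AX)
E
```

```text
[0.5038 0.1849 0.15  ] [0.5911 0.2258 0.0351] pred top [0.4992 0.1841 0.1499]
[0.4719 0.2583 0.15  ] [0.5592 0.2992 0.0351] pred top [0.4653 0.2565 0.1499]
[0.4384 0.3293 0.15  ] [0.5258 0.3702 0.0351] pred top [0.4313 0.329  0.1499]
```

>>> {"fn": "arm_command", "kwargs": {"plan": [{"claw": 0.2, "tx": -0.0125, "ty": 0.0008, "tz": 0, "ax": 0, "ay": 0, "az": 0}, {"claw": 0.2, "tx": -0.0125, "ty": 0.0007, "tz": 0.01, "ax": 0, "ay": 0, "az": 0}, {"claw": 0.2, "tx": 0, "ty": 0, "tz": 0.02, "ax": 0, "ay": 0, "az": 0}, {"claw": 0.2, "tx": 0, "ty": 0, "tz": 0.02, "ax": 0, "ay": 0, "az": 0}, {"claw": 0.2, "tx": 0, "ty": 0, "tz": 0.02, "ax": 0, "ay": 0, "az": 0}, {"claw": 0.2, "tx": 0, "ty": 0, "tz": 0.02, "ax": 0, "ay": 0, "az": 0}, {"claw": 0.2, "tx": 0, "ty": 0, "tz": 0.015, "ax": 0, "ay": 0, "az": 0}, {"claw": 0.2, "tx": 0, "ty": 0, "tz": 0.01, "ax": 0, "ay": 0, "az": 0}, {"claw": 0.2, "tx": 0, "ty": 0, "tz": 0.008, "ax": 0, "ay": 0, "az": 0}, {"claw": 0.2, "tx": 0, "ty": 0, "tz": 0, "ax": 0, "ay": 0, "az": 0}]}}

```text
clock: 6.17
tcp_pos: [0.452, 0.1625, 0.2755]
orientation: [-2.906, -0.651, -0.642]
contact_force: [0.2, 0.9, -0.2]
grip_width: 0.0683
gripper_force: 0.0
```

```bash
python3 - <<'E'
from h import *
o=r.get_obs(); print(o["clock"],o["joints"],o["tcp_pos"],o["contact_force"])
T=snap("wrist","w4.png")
Rt=toolR(YR,25); tz=Rt.apply([0,0,1]); g=np.array([.588,.2245,.035])+.131*AX
go(g-.155*tz,Rt)
E
```

```text
6.1667 [-0.2156  0.2945 -0.3008  2.2579  0.566   0.1951 -2.1496] [0.452  0.1625 0.2755] [ 0.1511  0.9252 -0.1555]
shift(tool) [-0.0003  0.0015  0.0003] turn(deg) [-0.09  0.05  0.13] shift in target axes [-0.0003  0.0015  0.0003]
```

View pics/w4.png

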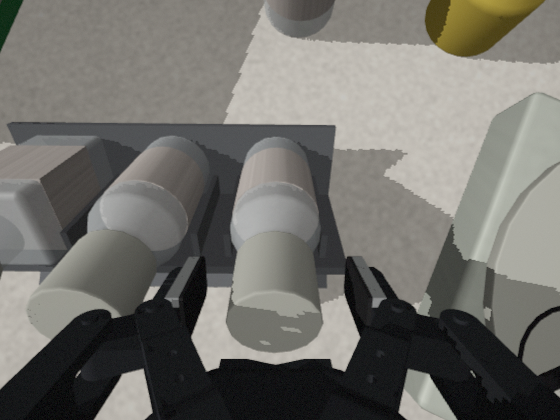

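The cap sits centred between the pads (u≈275), so I close.

>>> {"fn": "arm_command", "kwargs": {"plan": [{"claw": 1, "tx": 0, "ty": 0, "tz": 0, "ax": 0, "ay": 0, "az": 0}, {"claw": 1, "tx": 0, "ty": 0, "tz": 0, "ax": 0, "ay": 0, "az": 0}, {"claw": 1, "tx": 0, "ty": 0, "tz": 0, "ax": 0, "ay": 0, "az": 0}, {"claw": 1, "tx": 0, "ty": 0, "tz": 0, "ax": 0, "ay": 0, "az": 0}, {"claw": 1, "tx": 0, "ty": 0, "tz": 0, "ax": 0, "ay": 0, "az": 0}, {"claw": 1, "tx": 0, "ty": 0, "tz": 0, "ax": 0, "ay": 0, "az": 0}, {"claw": 1, "tx": 0, "ty": 0, "tz": 0, "ax": 0, "ay": 0, "az": 0}, {"claw": 1, "tx": 0, "ty": 0, "tz": 0, "ax": 0, "ay": 0, "az": 0}, {"claw": 1, "tx": 0, "ty": 0, "tz": 0, "ax": 0, "ay": 0, "az": 0}, {"claw": 1, "tx": 0, "ty": 0, "tz": 0, "ax": 0, "ay": 0, "az": 0}], "squeeze": 60}}

```text
clock: 7.05
tcp_pos: [0.4519, 0.1621, 0.2777]
orientation: [-2.905, -0.65, -0.647]
contact_force: [-4.2, -0.6, 7.3]
grip_width: 0.039
gripper_force: 59.6
```

>>> {"fn": "arm_command", "kwargs": {"plan": [{"claw": 1, "tx": 0, "ty": 0, "tz": -0.005, "ax": 0, "ay": 0, "az": 0}, {"claw": 1, "tx": 0, "ty": 0, "tz": -0.008, "ax": 0, "ay": 0, "az": 0}, {"claw": 1, "tx": 0, "ty": 0, "tz": -0.011, "ax": 0, "ay": 0, "az": 0}, {"claw": 1, "tx": 0, "ty": 0, "tz": -0.015, "ax": 0, "ay": 0, "az": 0}, {"claw": 1, "tx": 0, "ty": 0, "tz": -0.015, "ax": 0, "ay": 0, "az": 0}, {"claw": 1, "tx": 0, "ty": 0, "tz": -0.015, "ax": 0, "ay": 0, "az": 0}, {"claw": 1, "tx": 0, "ty": 0, "tz": -0.015, "ax": 0, "ay": 0, "az": 0}, {"claw": 1, "tx": 0, "ty": 0, "tz": -0.015, "ax": 0, "ay": 0, "az": 0}, {"claw": 1, "tx": 0, "ty": 0, "tz": -0.012, "ax": 0, "ay": 0, "az": 0}, {"claw": 1, "tx": 0, "ty": 0, "tz": -0.007, "ax": 0, "ay": 0, "az": 0}]}}

```text
clock: 7.88
tcp_pos: [0.4058, 0.1403, 0.3846]
orientation: [-2.907, -0.65, -0.645]
contact_force: [-0.3, 0.4, -2.4]
grip_width: 0.0384
gripper_force: 60.7
```

```bash
python3 - <<'E'
from h import *
o=r.get_obs(); print(o["clock"],o["joints"],o["tcp_pos"],o["orientation"],o["contact_force"],o["grip_width"])
Rt=toolR(YR,-15); tz=Rt.apply([0,0,1])
print("tcp0-frame");
for n,c in(("F",(.6535,-.114)),("N",(.543,-.010))):
    g=np.array([*c,.074+.131]); print(n,g-.155*tz)
    go(g-.155*tz+[0,0,.06],Rt)
T=snap("wrist","w5.png"); find("tip","bottle_a","wrist",T)
T=snap("scene","s5.png"); find("tip","bottle_a","scene",T); find("tip","square_bottle","scene",T)
E
```

```text
7.8833 [ 0.1201  0.0344 -0.6036  2.2419  0.0859  0.4366 -1.6796] [0.4058 0.1403 0.3846] [-2.9067 -0.6498 -0.6445] [-0.3105  0.4199 -2.3744] 0.03838019678028063
tcp0-frame
F [ 0.6898 -0.097   0.3547]
shift(tool) [0.1541 0.3356 0.0387] turn(deg) [  0.01 -40.     0.1 ] shift in target axes [ 0.1434  0.3353 -0.0696]
N [0.5793 0.007  0.3547]
shift(tool) [0.1036 0.1944 0.0151] turn(deg) [  0.01 -40.     0.1 ] shift in target axes [ 0.0894  0.1943 -0.0551]
wrist tip bottle_a [0.537  0.2016 0.1408] 0.9
wrist tip bottle_a [0.5541 0.2975 0.0312] 0.55
scene tip bottle_a [0.5362 0.2044 0.1385] 0.92
scene tip bottle_a [0.547  0.2986 0.0346] 0.81
scene tip square_bottle [0.515  0.3744 0.0331] 0.64
```

View pics/s5.png

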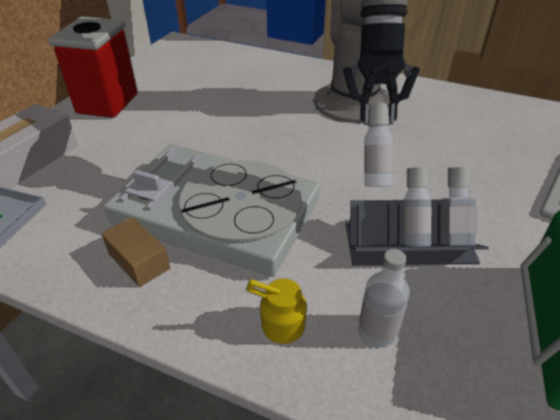

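The scene view shows the bottle held clear of the rack at px (378,155), with the others untouched. Next is the far ring.

>>> {"fn": "arm_command", "kwargs": {"plan": [{"claw": 1, "tx": 0.0062, "ty": 0.0134, "tz": 0.0015, "ax": 0, "ay": 0, "az": 0}, {"claw": 1, "tx": 0.0123, "ty": 0.0268, "tz": 0.0031, "ax": 0, "ay": 0, "az": 0}, {"claw": 1, "tx": 0.0154, "ty": 0.0336, "tz": 0.0039, "ax": 0, "ay": 0, "az": 0}, {"claw": 1, "tx": 0.0154, "ty": 0.0336, "tz": 0.0039, "ax": 0, "ay": 0, "az": 0}, {"claw": 1, "tx": 0.0154, "ty": 0.0336, "tz": 0.0039, "ax": 0, "ay": 0, "az": 0}, {"claw": 1, "tx": 0.0154, "ty": 0.0336, "tz": 0.0039, "ax": 0, "ay": 0, "az": 0}, {"claw": 1, "tx": 0.0154, "ty": 0.0336, "tz": 0.0039, "ax": 0, "ay": 0, "az": 0}, {"claw": 1, "tx": 0.0154, "ty": 0.0336, "tz": 0.0039, "ax": 0, "ay": 0, "az": 0}, {"claw": 1, "tx": 0.0154, "ty": 0.0336, "tz": 0.0039, "ax": 0, "ay": 0, "az": 0}, {"claw": 1, "tx": 0.0154, "ty": 0.0336, "tz": 0.0039, "ax": 0, "ay": 0, "az": 0}]}}

```text
clock: 8.97
tcp_pos: [0.6695, -0.0791, 0.4094]
orientation: [-2.906, -0.649, -0.641]
contact_force: [0.0, 0.3, -2.9]
grip_width: 0.039
gripper_force: 60.9
```

>>> {"fn": "arm_command", "kwargs": {"plan": [{"claw": 1, "tx": 0.0077, "ty": 0.0168, "tz": 0.0019, "ax": 0, "ay": 0, "az": 0}, {"claw": 1, "tx": 0.0046, "ty": 0.01, "tz": 0.0012, "ax": 0, "ay": -3, "az": 0}, {"claw": 1, "tx": 0, "ty": 0, "tz": 0, "ax": 0, "ay": -5, "az": 0}, {"claw": 1, "tx": 0, "ty": 0, "tz": 0, "ax": 0, "ay": -6, "az": 0}, {"claw": 1, "tx": 0, "ty": 0, "tz": 0, "ax": 0, "ay": -6, "az": 0}, {"claw": 1, "tx": 0, "ty": 0, "tz": 0, "ax": 0, "ay": -6, "az": 0}, {"claw": 1, "tx": 0, "ty": 0, "tz": 0, "ax": 0, "ay": -6, "az": 0}, {"claw": 1, "tx": 0, "ty": 0, "tz": 0, "ax": 0, "ay": -5, "az": 0}, {"claw": 1, "tx": 0, "ty": 0, "tz": 0, "ax": 0, "ay": -3, "az": 0}, {"claw": 1, "tx": 0, "ty": 0, "tz": 0, "ax": 0, "ay": 0, "az": 0}]}}

```text
clock: 9.8
tcp_pos: [0.6918, -0.0954, 0.411]
orientation: [2.985, 0.671, -0.399]
contact_force: [-0.5, -0.1, -2.7]
grip_width: 0.0389
gripper_force: 61.1
```

```bash
python3 - <<'E'
from h import *
Rt=toolR(YR,-15); tz=Rt.apply([0,0,1])
T=snap("wrist","w6.png"); o=r.get_obs(); print(o["clock"],o["joints"],o["tcp_pos"],o["orientation"],o["contact_force"],o["grip_width"],o["qvel"])
g=o["tcp_pos"]+.155*R.from_rotvec(o["orientation"]).apply([0,0,1]); print("grasp pt",g)
T=snap("scene","s6.png"); find("tip","bottle_a","scene",T); T=snap("top","t6.png"); find("tip","bottle_a","top",T)
go(np.array([.6535,-.114,.205])-.155*tz+[0,0,.06],Rt)
a=cv2.imread("pics/s6.png"); b=cv2.imread("pics/w6.png"); 
cv2.imwrite("pics/c6.png",np.hstack([cv2.resize(a[60:300,120:340],None,fx=1.75,fy=1.75),b[:420,90:480]]))
E
```

```text
9.85 [ 0.193   0.5879 -0.269   1.3801  0.2472  1.4421 -1.2427] [ 0.6918 -0.0956  0.4114] [ 2.9865  0.6704 -0.3932] [-0.412   0.4932 -3.6476] 0.03907712364072854 [ 0.0191 -0.0233 -0.0053  0.0135 -0.0109 -0.0306  0.0045]
grasp pt [ 0.6554 -0.1125  0.2617]
scene tip bottle_a [0.5452 0.2996 0.0345] 0.95
scene tip bottle_a [ 0.649  -0.1124  0.1299] 0.9
top tip bottle_a [0.5572 0.3004 0.0332] 0.96
top tip bottle_a [ 0.6532 -0.1124  0.0749] 0.59
top tip bottle_a [ 0.6545 -0.1109  0.1333] 0.5
shift(tool) [-0.0014 -0.0004 -0.001 ] turn(deg) [ 0.01 -0.12  0.09] shift in target axes [-0.0014 -0.0004 -0.001 ]
```

View pics/c6.png

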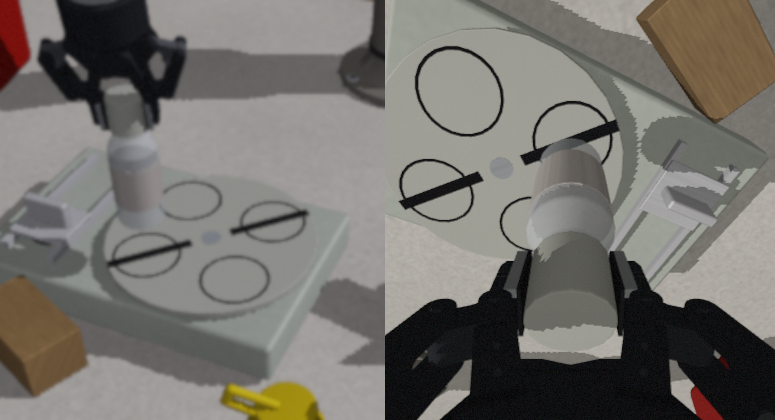

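The bottle hangs upright above the far ring. I'm checking its residual tilt from the base-rim pixel (v≈141) in the wrist image.

```bash
python3 - <<'E'
from h import *
o=r.get_obs(); Rc=R.from_rotvec(o["orientation"]); T=cam2w("wrist"); m=r.camera_model("wrist")
g=o["tcp_pos"]+.155*Rc.apply([0,0,1]); a=np.linspace(0,2*np.pi,72)
for t in(-6,-3,0,3,6):
    RR=R.from_rotvec(np.radians(t)*Rc.apply([0,1,0]))
    def rim(h,rad): 
        P=g+RR.apply(np.c_[rad*np.cos(a),rad*np.sin(a),0*a+h-.131]); c=(np.linalg.inv(T)@np.c_[P,1+0*a].T).T
        return m["cx"]+m["fx"]*c[:,0]/-c[:,2], m["cy"]-m["fy"]*c[:,1]/-c[:,2]
    u,v=rim(0,.026); u1,v1=rim(.09,.026); u2,v2=rim(.15,.02); print(t,"base min v",v.min().round(1),"mid u",u.mean().round(1),"shoulder min v",v1.min().round(1),"cap top max v",v2.max().round(1))
b=cv2.imread("pics/w6.png",0); print(b[125:215:3,277]); print(b[300:365:3,277])
E
```

```text
-6 base min v 149.6 mid u 273.4 shoulder min v 196.3 cap top max v 350.9
-3 base min v 141.7 mid u 273.3 shoulder min v 193.8 cap top max v 350.3
0 base min v 133.7 mid u 273.3 shoulder min v 191.5 cap top max v 349.5
3 base min v 125.6 mid u 273.3 shoulder min v 189.3 cap top max v 348.6
6 base min v 117.5 mid u 273.3 shoulder min v 187.2 cap top max v 347.5
[157 158 156 153  30  78  75  76 106  95  94  94  93  95  93  93  94  94
  96 117  99 101 102 103 123 129 132 129 131 129]
[108 105 105 106 105 105 105 105 104 156 156 156 157 156 154 155 155 159
 116 119 117 109]
```

The tilt reads about 1.5° with the base towards the robot, and the network positions agree. I correct that and descend to about 8 mm above the disc.

>>> {"fn": "arm_command", "kwargs": {"plan": [{"claw": 1, "tx": -0.004, "ty": 0.0008, "tz": 0, "ax": 0, "ay": 0.8, "az": 0}, {"claw": 1, "tx": -0.0035, "ty": 0.0007, "tz": 0, "ax": 0, "ay": 0.7, "az": 0}, {"claw": 1, "tx": 0.0014, "ty": 0, "tz": 0.0058, "ax": 0, "ay": 0, "az": 0}, {"claw": 1, "tx": 0.0014, "ty": 0, "tz": 0.0058, "ax": 0, "ay": 0, "az": 0}, {"claw": 1, "tx": 0.0014, "ty": 0, "tz": 0.0058, "ax": 0, "ay": 0, "az": 0}, {"claw": 1, "tx": 0.0014, "ty": 0, "tz": 0.0058, "ax": 0, "ay": 0, "az": 0}, {"claw": 1, "tx": 0.0014, "ty": 0, "tz": 0.0058, "ax": 0, "ay": 0, "az": 0}, {"claw": 1, "tx": 0.0014, "ty": 0, "tz": 0.0058, "ax": 0, "ay": 0, "az": 0}, {"claw": 1, "tx": 0.0014, "ty": 0, "tz": 0.0058, "ax": 0, "ay": 0, "az": 0}, {"claw": 1, "tx": 0.0012, "ty": 0, "tz": 0.0048, "ax": 0, "ay": 0, "az": 0}]}}

```text
clock: 10.88
tcp_pos: [0.6852, -0.1008, 0.3677]
orientation: [2.997, 0.671, -0.355]
contact_force: [0.8, 0.4, -3.5]
grip_width: 0.0391
gripper_force: 61.1
```

>>> {"fn": "arm_command", "kwargs": {"plan": [{"claw": 1, "tx": 0, "ty": 0, "tz": 0, "ax": 0, "ay": 0, "az": 0}, {"claw": 1, "tx": 0, "ty": 0, "tz": 0, "ax": 0, "ay": 0, "az": 0}, {"claw": 1, "tx": 0.0001, "ty": 0, "tz": 0.0005, "ax": 0, "ay": 0, "az": 0}, {"claw": 1, "tx": 0.0001, "ty": 0, "tz": 0.0005, "ax": 0, "ay": 0, "az": 0}, {"claw": 1, "tx": 0.0001, "ty": 0, "tz": 0.0005, "ax": 0, "ay": 0, "az": 0}, {"claw": 1, "tx": 0.0001, "ty": 0, "tz": 0.0005, "ax": 0, "ay": 0, "az": 0}, {"claw": 1, "tx": 0.0001, "ty": 0, "tz": 0.0005, "ax": 0, "ay": 0, "az": 0}, {"claw": 1, "tx": 0.0001, "ty": 0, "tz": 0.0005, "ax": 0, "ay": 0, "az": 0}, {"claw": 1, "tx": 0, "ty": 0, "tz": 0, "ax": 0, "ay": 0, "az": 0}, {"claw": 1, "tx": 0, "ty": 0, "tz": 0, "ax": 0, "ay": 0, "az": 0}]}}

```text
clock: 11.72
tcp_pos: [0.6851, -0.1009, 0.3657]
orientation: [2.997, 0.67, -0.354]
contact_force: [0.4, 0.1, -2.8]
grip_width: 0.039
gripper_force: 61.1
```

```bash
cat >> h.py <<'E'
def st():
    o=r.get_obs(); g=o["tcp_pos"]+.155*R.from_rotvec(o["orientation"]).apply([0,0,1]); F=[]
    print("t",round(o["clock"],2),"g",g,"F",o["contact_force"],"M",o["moment"],"w",round(o["grip_width"],4),"j6",o["joints"][5])
E
python3 - <<'E'
from h import *
st()
T=snap("wrist","w7.png"); find("tip","barred_1","wrist",T); find("tip","bottle_a","wrist",T)
T=snap("top","t7.png"); find("tip","bottle_a","top",T);st()
E
```

```text
t 11.72 g [ 0.6524 -0.1162  0.2149] F [ 0.3702  0.0579 -2.8339] M [ 0.127  -0.3566  0.0485] w 0.039 j6 1.3280027002576567
wrist tip barred_1 [ 0.5471 -0.0106  0.0759] 0.96
wrist tip bottle_a [ 0.6532 -0.1163  0.0822] 0.58
top tip bottle_a [0.552  0.3    0.0339] 0.76
top tip bottle_a [ 0.6552 -0.1136  0.0828] 0.73
top tip bottle_a [ 0.5986 -0.0592  0.0007] 0.71
t 11.97 g [ 0.6525 -0.1162  0.215 ] F [-0.1309  0.4632 -3.7216] M [ 0.1985 -0.3423  0.0158] w 0.0387 j6 1.327981307285871
```

View pics/w7.png

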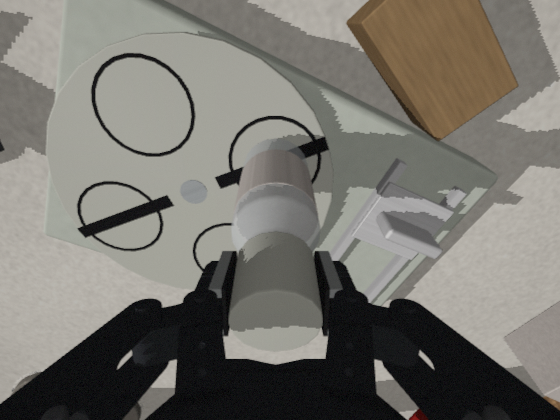

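Ring and bottle base are centred on the same column (u≈275), with the base about 10 mm above the disc. I continue down in small steps.

>>> {"fn": "arm_command", "kwargs": {"plan": [{"claw": 1, "tx": 0.0002, "ty": 0, "tz": 0.0008, "ax": 0, "ay": 0, "az": 0}, {"claw": 1, "tx": 0.0002, "ty": 0, "tz": 0.0008, "ax": 0, "ay": 0, "az": 0}, {"claw": 1, "tx": 0.0002, "ty": 0, "tz": 0.0008, "ax": 0, "ay": 0, "az": 0}, {"claw": 1, "tx": 0.0002, "ty": 0, "tz": 0.0008, "ax": 0, "ay": 0, "az": 0}, {"claw": 1, "tx": 0.0002, "ty": 0, "tz": 0.0008, "ax": 0, "ay": 0, "az": 0}, {"claw": 1, "tx": 0.0002, "ty": 0, "tz": 0.0008, "ax": 0, "ay": 0, "az": 0}, {"claw": 1, "tx": 0.0002, "ty": 0, "tz": 0.0008, "ax": 0, "ay": 0, "az": 0}, {"claw": 1, "tx": 0.0001, "ty": 0, "tz": 0.0004, "ax": 0, "ay": 0, "az": 0}, {"claw": 1, "tx": 0, "ty": 0, "tz": 0, "ax": 0, "ay": 0, "az": 0}, {"claw": 1, "tx": 0, "ty": 0, "tz": 0, "ax": 0, "ay": 0, "az": 0}]}}

```text
clock: 12.8
tcp_pos: [0.6852, -0.1009, 0.3595]
orientation: [2.997, 0.67, -0.354]
contact_force: [0.4, -0.3, -2.0]
grip_width: 0.0391
gripper_force: 61.1
```

>>> {"fn": "arm_command", "kwargs": {"plan": [{"claw": 1, "tx": 0.0001, "ty": 0, "tz": 0.0003, "ax": 0, "ay": 0, "az": 0}, {"claw": 1, "tx": 0, "ty": 0, "tz": 0.0003, "ax": 0, "ay": 0, "az": 0}, {"claw": 1, "tx": 0.0001, "ty": 0, "tz": 0.0003, "ax": 0, "ay": 0, "az": 0}, {"claw": 1, "tx": 0.0001, "ty": 0, "tz": 0.0003, "ax": 0, "ay": 0, "az": 0}, {"claw": 1, "tx": 0, "ty": 0, "tz": 0.0003, "ax": 0, "ay": 0, "az": 0}, {"claw": 1, "tx": 0, "ty": 0, "tz": 0, "ax": 0, "ay": 0, "az": 0}, {"claw": 1, "tx": 0, "ty": 0, "tz": 0, "ax": 0, "ay": 0, "az": 0}, {"claw": 1, "tx": 0, "ty": 0, "tz": 0, "ax": 0, "ay": 0, "az": 0}, {"claw": 1, "tx": 0, "ty": 0, "tz": 0, "ax": 0, "ay": 0, "az": 0}, {"claw": 1, "tx": 0, "ty": 0, "tz": 0, "ax": 0, "ay": 0, "az": 0}]}}

```text
clock: 13.63
tcp_pos: [0.6851, -0.1009, 0.358]
orientation: [2.996, 0.67, -0.354]
contact_force: [0.5, 0.6, -2.6]
grip_width: 0.0388
gripper_force: 61.1
```

>>> {"fn": "arm_command", "kwargs": {"plan": [{"claw": 1, "tx": 0.0001, "ty": 0, "tz": 0.0003, "ax": 0, "ay": 0, "az": 0}, {"claw": 1, "tx": 0, "ty": 0, "tz": 0.0003, "ax": 0, "ay": 0, "az": 0}, {"claw": 1, "tx": 0.0001, "ty": 0, "tz": 0.0003, "ax": 0, "ay": 0, "az": 0}, {"claw": 1, "tx": 0.0001, "ty": 0, "tz": 0.0003, "ax": 0, "ay": 0, "az": 0}, {"claw": 1, "tx": 0, "ty": 0, "tz": 0, "ax": 0, "ay": 0, "az": 0}, {"claw": 1, "tx": 0, "ty": 0, "tz": 0, "ax": 0, "ay": 0, "az": 0}, {"claw": 1, "tx": 0, "ty": 0, "tz": 0, "ax": 0, "ay": 0, "az": 0}, {"claw": 1, "tx": 0, "ty": 0, "tz": 0, "ax": 0, "ay": 0, "az": 0}, {"claw": 1, "tx": 0, "ty": 0, "tz": 0, "ax": 0, "ay": 0, "az": 0}, {"claw": 1, "tx": 0, "ty": 0, "tz": 0, "ax": 0, "ay": 0, "az": 0}]}}

```text
clock: 14.47
tcp_pos: [0.6851, -0.1009, 0.3567]
orientation: [2.997, 0.67, -0.354]
contact_force: [-0.5, 0.2, -3.2]
grip_width: 0.0388
gripper_force: 61.1
```

>>> {"fn": "arm_command", "kwargs": {"plan": [{"claw": 1, "tx": 0.0001, "ty": 0, "tz": 0.0003, "ax": 0, "ay": 0, "az": 0}, {"claw": 1, "tx": 0, "ty": 0, "tz": 0.0003, "ax": 0, "ay": 0, "az": 0}, {"claw": 1, "tx": 0.0001, "ty": 0, "tz": 0.0003, "ax": 0, "ay": 0, "az": 0}, {"claw": 1, "tx": 0, "ty": 0, "tz": 0, "ax": 0, "ay": 0, "az": 0}, {"claw": 1, "tx": 0, "ty": 0, "tz": 0, "ax": 0, "ay": 0, "az": 0}, {"claw": 1, "tx": 0, "ty": 0, "tz": 0, "ax": 0, "ay": 0, "az": 0}, {"claw": 1, "tx": 0, "ty": 0, "tz": 0, "ax": 0, "ay": 0, "az": 0}, {"claw": 1, "tx": 0, "ty": 0, "tz": 0, "ax": 0, "ay": 0, "az": 0}, {"claw": 1, "tx": 0, "ty": 0, "tz": 0, "ax": 0, "ay": 0, "az": 0}, {"claw": 1, "tx": 0, "ty": 0, "tz": 0, "ax": 0, "ay": 0, "az": 0}]}}

```text
clock: 15.3
tcp_pos: [0.6853, -0.1008, 0.3564]
orientation: [2.996, 0.67, -0.352]
contact_force: [-0.0, 1.5, 5.5]
grip_width: 0.0391
gripper_force: 61.8
```

I feel contact: the force rises by about 8 N. I relax slightly, reduce the squeeze, then open slowly.

>>> {"fn": "arm_command", "kwargs": {"plan": [{"claw": 1, "tx": 0, "ty": 0, "tz": -0.0002, "ax": 0, "ay": 0, "az": 0}, {"claw": 1, "tx": 0, "ty": 0, "tz": 0, "ax": 0, "ay": 0, "az": 0}, {"claw": 1, "tx": 0, "ty": 0, "tz": 0, "ax": 0, "ay": 0, "az": 0}, {"claw": 1, "tx": 0, "ty": 0, "tz": 0, "ax": 0, "ay": 0, "az": 0}, {"claw": 0.53, "tx": 0, "ty": 0, "tz": 0, "ax": 0, "ay": 0, "az": 0}, {"claw": 0.52, "tx": 0, "ty": 0, "tz": 0, "ax": 0, "ay": 0, "az": 0}, {"claw": 0.5, "tx": 0, "ty": 0, "tz": 0, "ax": 0, "ay": 0, "az": 0}, {"claw": 0.47, "tx": 0, "ty": 0, "tz": 0, "ax": 0, "ay": 0, "az": 0}, {"claw": 0.44, "tx": 0, "ty": 0, "tz": 0, "ax": 0, "ay": 0, "az": 0}, {"claw": 0.4, "tx": 0, "ty": 0, "tz": 0, "ax": 0, "ay": 0, "az": 0}], "squeeze": 20}}

```text
clock: 16.13
tcp_pos: [0.6851, -0.1009, 0.3558]
orientation: [2.997, 0.67, -0.354]
contact_force: [0.2, 0.8, 0.1]
grip_width: 0.0511
gripper_force: 0.0
```

```bash
python3 - <<'E'
from h import *
st(); T=snap("wrist","w8.png"); find("tip","bottle_a","wrist",T); find("tip","barred_1","wrist",T)
T=snap("top","t8.png"); find("tip","bottle_a","top",T); find("tip","barred_1","top",T)
E
```

```text
t 16.13 g [ 0.6524 -0.1162  0.2051] F [0.2156 0.8073 0.1254] M [ 0.1172 -0.2292 -0.0005] w 0.0511 j6 1.3114804115828278
wrist tip bottle_a [ 0.6489 -0.1177  0.0752] 0.86
wrist tip barred_1 [ 0.547  -0.0071  0.0742] 0.87
top tip bottle_a [0.5554 0.2987 0.0348] 0.76
top tip bottle_a [ 0.6544 -0.1146  0.0707] 0.57
top tip barred_1 [ 0.6536 -0.1128  0.0748] 0.8
top tip barred_1 [ 0.5445 -0.0123  0.0751] 0.76
```

View pics/w8.png

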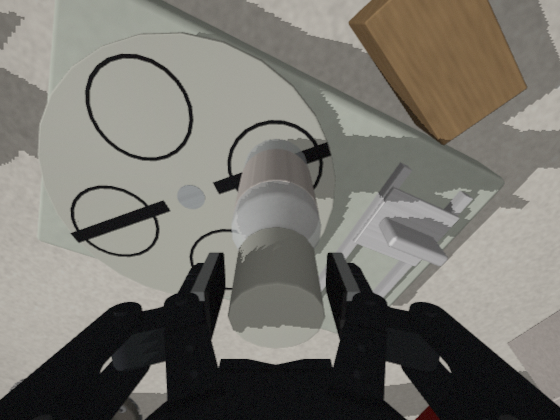

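Released: the bottle stands centred in the ring (base and ring both at u≈276) and the table hasn't moved. I retreat and tilt back for bottle B.

>>> {"fn": "arm_command", "kwargs": {"plan": [{"claw": 0.2, "tx": 0, "ty": 0, "tz": -0.01, "ax": 0, "ay": 0, "az": 0}, {"claw": 0.2, "tx": 0, "ty": 0, "tz": -0.02, "ax": 0, "ay": 0, "az": 0}, {"claw": 0.2, "tx": 0, "ty": 0, "tz": -0.03, "ax": 0, "ay": 0, "az": 0}, {"claw": 0.2, "tx": 0, "ty": 0, "tz": -0.03, "ax": 0, "ay": 0, "az": 0}, {"claw": 0.2, "tx": 0, "ty": 0, "tz": 0, "ax": 0, "ay": 6.4, "az": 0}, {"claw": 0.2, "tx": 0, "ty": 0, "tz": 0, "ax": 0, "ay": 6.4, "az": 0}, {"claw": 0.2, "tx": 0, "ty": 0, "tz": 0, "ax": 0, "ay": 6.4, "az": 0}, {"claw": 0.2, "tx": 0, "ty": 0, "tz": 0, "ax": 0, "ay": 6.4, "az": 0}, {"claw": 0.2, "tx": 0, "ty": 0, "tz": 0, "ax": 0, "ay": 6.4, "az": 0}, {"claw": 0.2, "tx": 0, "ty": 0, "tz": 0, "ax": 0, "ay": 6.4, "az": 0}]}}

```text
clock: 17.27
tcp_pos: [0.7042, -0.0919, 0.4451]
orientation: [-2.905, -0.65, -0.652]
contact_force: [0.1, -0.1, -1.4]
grip_width: 0.0684
gripper_force: 0.0
```

```bash
python3 - <<'E'
from h import *
T=snap("top","t9.png"); st(); find("tip","bottle_a","top",T); T=snap("scene","s9.png"); find("tip","bottle_a","scene",T)
Rt=toolR(YR,25); tz=Rt.apply([0,0,1]); g=np.array([.554,.2975,.035])+.131*AX
print(g-.155*tz); go(g-.155*tz-.10*tz,Rt)
E
```

```text
t 17.32 g [ 0.7644 -0.0649  0.3049] F [-1.156  -0.1356 -1.7014] M [-0.2504  0.5199 -0.0158] w 0.0686 j6 0.7632320929512925
top tip bottle_a [0.5551 0.2968 0.0355] 0.7
top tip bottle_a [ 0.6576 -0.1156  0.0737] 0.57
top tip bottle_a [ 0.809   0.1291 -0.0043] 0.56
scene tip bottle_a [ 0.6509 -0.115   0.0711] 0.97
scene tip bottle_a [0.5509 0.2978 0.0344] 0.58
[0.4184 0.234  0.2758]
shift(tool) [-0.1793 -0.4169  0.003 ] turn(deg) [-0.07  0.24  0.08] shift in target axes [-0.1799 -0.4167  0.0018]
```

>>> {"fn": "arm_command", "kwargs": {"plan": [{"claw": 0.2, "tx": -0.015, "ty": -0.0347, "tz": 0, "ax": 0, "ay": 0, "az": 0}, {"claw": 0.2, "tx": -0.015, "ty": -0.0347, "tz": 0, "ax": 0, "ay": 0, "az": 0}, {"claw": 0.2, "tx": -0.015, "ty": -0.0347, "tz": 0, "ax": 0, "ay": 0, "az": 0}, {"claw": 0.2, "tx": -0.015, "ty": -0.0347, "tz": 0, "ax": 0, "ay": 0, "az": 0}, {"claw": 0.2, "tx": -0.015, "ty": -0.0347, "tz": 0, "ax": 0, "ay": 0, "az": 0}, {"claw": 0.2, "tx": -0.015, "ty": -0.0347, "tz": 0, "ax": 0, "ay": 0, "az": 0}, {"claw": 0.2, "tx": -0.015, "ty": -0.0347, "tz": 0, "ax": 0, "ay": 0, "az": 0}, {"claw": 0.2, "tx": -0.015, "ty": -0.0347, "tz": 0, "ax": 0, "ay": 0, "az": 0}, {"claw": 0.2, "tx": -0.015, "ty": -0.0347, "tz": 0, "ax": 0, "ay": 0, "az": 0}, {"claw": 0.2, "tx": -0.015, "ty": -0.0347, "tz": 0, "ax": 0, "ay": 0, "az": 0}]}}

```text
clock: 18.3
tcp_pos: [0.4321, 0.1656, 0.3809]
orientation: [-2.908, -0.652, -0.642]
contact_force: [0.1, 0.6, -0.4]
grip_width: 0.0685
gripper_force: 0.0
```

>>> {"fn": "arm_command", "kwargs": {"plan": [{"claw": 0.2, "tx": -0.015, "ty": -0.0347, "tz": 0, "ax": 0, "ay": 0, "az": 0}, {"claw": 0.2, "tx": -0.015, "ty": -0.0347, "tz": 0, "ax": 0, "ay": 0, "az": 0}, {"claw": 0.2, "tx": 0, "ty": 0, "tz": 0, "ax": 0, "ay": 0, "az": 0}, {"claw": 0.2, "tx": 0, "ty": 0, "tz": 0, "ax": 0, "ay": 0, "az": 0}, {"claw": 0.2, "tx": 0, "ty": 0, "tz": 0, "ax": 0, "ay": 0, "az": 0}, {"claw": 0.2, "tx": 0, "ty": 0, "tz": 0, "ax": 0, "ay": 0, "az": 0}, {"claw": 0.2, "tx": 0, "ty": 0, "tz": 0, "ax": 0, "ay": 0, "az": 0}, {"claw": 0.2, "tx": 0, "ty": 0, "tz": 0, "ax": 0, "ay": 0, "az": 0}, {"claw": 0.2, "tx": 0, "ty": 0, "tz": 0, "ax": 0, "ay": 0, "az": 0}, {"claw": 0.2, "tx": 0, "ty": 0, "tz": 0, "ax": 0, "ay": 0, "az": 0}]}}

```text
clock: 19.13
tcp_pos: [0.3794, 0.2147, 0.3678]
orientation: [-2.907, -0.648, -0.643]
contact_force: [0.1, -0.4, -0.4]
grip_width: 0.0681
gripper_force: 0.0
```

```bash
python3 - <<'E'
from h import *
T=snap("wrist","w10.png"); st(); print(r.get_obs()["joints"]); find("tip","bottle_a","wrist",T); find("tip","square_bottle","wrist",T)
Rt=toolR(YR,25); tz=Rt.apply([0,0,1]); g=np.array([.554,.2975,.035])+.131*AX
go(g-.155*tz,Rt)
b=cv2.imread("pics/w10.png",0); print(b[235,200:350:4]); print(b[245,200:350:4])
E
```

```text
t 19.18 g [0.4384 0.2427 0.2273] F [ 0.1629  0.4808 -0.2656] M [-0.1578  0.3825  0.049 ] w 0.0687 j6 0.42819539080217167
[-0.1711  0.0706 -0.5368  2.2528  0.3536  0.4282 -2.1238]
wrist tip bottle_a [0.5562 0.2982 0.0344] 0.71
wrist tip square_bottle [0.5195 0.3692 0.0342] 0.7
shift(tool) [ 0.0008 -0.0004  0.1018] turn(deg) [-0.06  0.06  0.07] shift in target axes [ 0.0007 -0.0005  0.1018]
[ 90  91  89  89  89  89  90  90  89  89  90  91 142 140 140 139 141 138
 138 139 138 136 138 138 125  91  92  89  89  88  87  85  60  60  58  58
  59  59]
[170 165 172 169 168 171 175 174 175 170 169 169 172 171 156 138 138 137
 137 136 137 136 160 173 175 168 170 169 172 169 169 170 172 172 170 170
 157 119]
```

>>> {"fn": "arm_command", "kwargs": {"plan": [{"claw": 0.2, "tx": 0.0005, "ty": 0, "tz": 0.01, "ax": 0, "ay": 0, "az": 0}, {"claw": 0.2, "tx": 0, "ty": 0, "tz": 0.02, "ax": 0, "ay": 0, "az": 0}, {"claw": 0.2, "tx": 0, "ty": 0, "tz": 0.02, "ax": 0, "ay": 0, "az": 0}, {"claw": 0.2, "tx": 0, "ty": 0, "tz": 0.02, "ax": 0, "ay": 0, "az": 0}, {"claw": 0.2, "tx": 0, "ty": 0, "tz": 0.015, "ax": 0, "ay": 0, "az": 0}, {"claw": 0.2, "tx": 0, "ty": 0, "tz": 0.01, "ax": 0, "ay": 0, "az": 0}, {"claw": 0.2, "tx": 0, "ty": 0, "tz": 0.007, "ax": 0, "ay": 0, "az": 0}, {"claw": 0.2, "tx": 0, "ty": 0, "tz": 0, "ax": 0, "ay": 0, "az": 0}, {"claw": 0.2, "tx": 0, "ty": 0, "tz": 0, "ax": 0, "ay": 0, "az": 0}, {"claw": 0.2, "tx": 0, "ty": 0, "tz": 0, "ax": 0, "ay": 0, "az": 0}]}}

```text
clock: 20.12
tcp_pos: [0.4183, 0.2338, 0.2759]
orientation: [-2.906, -0.65, -0.643]
contact_force: [0.1, 1.0, -0.9]
grip_width: 0.0685
gripper_force: 0.0
```

```bash
python3 - <<'E'
from h import *
T=snap("wrist","w11.png"); st(); print(r.get_obs()["joints"])
b=cv2.imread("pics/w11.png",0); print(b[285,190:360:5]); print(b[245,190:360:5]); print(b[280:380:5,275])
Rt=toolR(YR,25); tz=Rt.apply([0,0,1]); g=np.array([.554,.2975,.035])+.131*AX
go(g-.155*tz,Rt)
E
```

```text
t 20.17 g [0.4775 0.2617 0.1356] F [ 0.9285 -0.2332  0.2718] M [-0.1941  0.4306 -0.0406] w 0.0684 j6 0.25692640198353095
[-0.3862  0.2935 -0.3232  2.2597  0.8414  0.2569 -2.5905]
[  9  14   8  15 121 117 121 117 182 182 180 177 173 167 160 155 149 137
 129 122 109 105 101  97  94  97 112 112 112 114 113   4  17  31]
[ 94  67  40  58  57  57  57  64  38 162 182 182 179 175 168 162 155 147
 134 126 115 108 101  95  91  46  67  54  58  57  56  46  57  67]
[138 137 179 170 170 168 168 126 126 126 123 124 156 124 168 199 195  19
  18  23]
shift(tool) [ 0.0001 -0.0002  0.0003] turn(deg) [-0.08  0.01  0.09] shift in target axes [ 0.0001 -0.0002  0.0003]
```

>>> {"fn": "arm_command", "kwargs": {"plan": [{"claw": 1, "tx": 0, "ty": 0, "tz": 0, "ax": 0, "ay": 0, "az": 0}, {"claw": 1, "tx": 0, "ty": 0, "tz": 0, "ax": 0, "ay": 0, "az": 0}, {"claw": 1, "tx": 0, "ty": 0, "tz": 0, "ax": 0, "ay": 0, "az": 0}, {"claw": 1, "tx": 0, "ty": 0, "tz": 0, "ax": 0, "ay": 0, "az": 0}, {"claw": 1, "tx": 0, "ty": 0, "tz": 0, "ax": 0, "ay": 0, "az": 0}, {"claw": 1, "tx": 0, "ty": 0, "tz": 0, "ax": 0, "ay": 0, "az": 0}, {"claw": 1, "tx": 0, "ty": 0, "tz": 0, "ax": 0, "ay": 0, "az": 0}, {"claw": 1, "tx": 0, "ty": 0, "tz": 0, "ax": 0, "ay": 0, "az": 0}, {"claw": 1, "tx": 0, "ty": 0, "tz": 0, "ax": 0, "ay": 0, "az": 0}, {"claw": 1, "tx": 0, "ty": 0, "tz": 0, "ax": 0, "ay": 0, "az": 0}], "squeeze": 60}}

```text
clock: 21.0
tcp_pos: [0.4182, 0.2338, 0.2762]
orientation: [-2.906, -0.65, -0.644]
contact_force: [-3.7, -0.6, 6.0]
grip_width: 0.0387
gripper_force: 59.3
```

>>> {"fn": "arm_command", "kwargs": {"plan": [{"claw": 1, "tx": 0, "ty": 0, "tz": -0.005, "ax": 0, "ay": 0, "az": 0}, {"claw": 1, "tx": 0, "ty": 0, "tz": -0.008, "ax": 0, "ay": 0, "az": 0}, {"claw": 1, "tx": 0, "ty": 0, "tz": -0.011, "ax": 0, "ay": 0, "az": 0}, {"claw": 1, "tx": 0, "ty": 0, "tz": -0.015, "ax": 0, "ay": 0, "az": 0}, {"claw": 1, "tx": 0, "ty": 0, "tz": -0.015, "ax": 0, "ay": 0, "az": 0}, {"claw": 1, "tx": 0, "ty": 0, "tz": -0.015, "ax": 0, "ay": 0, "az": 0}, {"claw": 1, "tx": 0, "ty": 0, "tz": -0.015, "ax": 0, "ay": 0, "az": 0}, {"claw": 1, "tx": 0, "ty": 0, "tz": -0.015, "ax": 0, "ay": 0, "az": 0}, {"claw": 1, "tx": 0, "ty": 0, "tz": -0.012, "ax": 0, "ay": 0, "az": 0}, {"claw": 1, "tx": 0, "ty": 0, "tz": -0.007, "ax": 0, "ay": 0, "az": 0}]}}

```text
clock: 21.83
tcp_pos: [0.3725, 0.2121, 0.3835]
orientation: [-2.907, -0.65, -0.643]
contact_force: [0.3, 0.1, -1.7]
grip_width: 0.0386
gripper_force: 60.4
```

```bash
python3 - <<'E'
from h import *
T=snap("scene","s12.png"); st(); print(r.get_obs()["joints"]); find("tip","bottle_a","scene",T); find("tip","square_bottle","scene",T)
Rt=toolR(YR,-13.5); tz=Rt.apply([0,0,1])
go(np.array([.543,-.0105,.205])-.155*tz+[0,0,.05],Rt)
E
```

```text
t 21.88 g [0.4318 0.24   0.2437] F [-1.2102  0.9366 -1.2425] M [-0.3157  0.659   0.0078] w 0.039 j6 0.4616307168869942
[-0.1177  0.0317 -0.5835  2.2453  0.2849  0.4616 -2.0572]
scene tip bottle_a [0.5013 0.2791 0.1447] 0.92
scene tip bottle_a [ 0.6514 -0.1138  0.0756] 0.74
scene tip square_bottle [0.5135 0.3744 0.0312] 0.89
shift(tool) [0.096  0.2739 0.0195] turn(deg) [ -0.   -38.47   0.09] shift in target axes [ 0.0877  0.2737 -0.0446]
```

>>> {"fn": "arm_command", "kwargs": {"plan": [{"claw": 1, "tx": 0.006, "ty": 0.0171, "tz": 0.0012, "ax": 0, "ay": 0, "az": 0}, {"claw": 1, "tx": 0.012, "ty": 0.0342, "tz": 0.0024, "ax": 0, "ay": 0, "az": 0}, {"claw": 1, "tx": 0.012, "ty": 0.0342, "tz": 0.0024, "ax": 0, "ay": 0, "az": 0}, {"claw": 1, "tx": 0.012, "ty": 0.0342, "tz": 0.0024, "ax": 0, "ay": 0, "az": 0}, {"claw": 1, "tx": 0.012, "ty": 0.0342, "tz": 0.0024, "ax": 0, "ay": 0, "az": 0}, {"claw": 1, "tx": 0.012, "ty": 0.0342, "tz": 0.0024, "ax": 0, "ay": 0, "az": 0}, {"claw": 1, "tx": 0.012, "ty": 0.0342, "tz": 0.0024, "ax": 0, "ay": 0, "az": 0}, {"claw": 1, "tx": 0.012, "ty": 0.0342, "tz": 0.0024, "ax": 0, "ay": 0, "az": 0}, {"claw": 1, "tx": 0.006, "ty": 0.0171, "tz": 0.0012, "ax": 0, "ay": 0, "az": 0}, {"claw": 1, "tx": 0, "ty": 0, "tz": 0, "ax": 0, "ay": -2, "az": 0}]}}

```text
clock: 22.82
tcp_pos: [0.5784, 0.0001, 0.4042]
orientation: [-2.928, -0.643, -0.593]
contact_force: [-0.7, 0.5, -2.9]
grip_width: 0.0387
gripper_force: 60.9
```

>>> {"fn": "arm_command", "kwargs": {"plan": [{"claw": 1, "tx": 0, "ty": 0, "tz": 0, "ax": 0, "ay": -4, "az": 0}, {"claw": 1, "tx": 0, "ty": 0, "tz": 0, "ax": 0, "ay": -6, "az": 0}, {"claw": 1, "tx": 0, "ty": 0, "tz": 0, "ax": 0, "ay": -6, "az": 0}, {"claw": 1, "tx": 0, "ty": 0, "tz": 0, "ax": 0, "ay": -6, "az": 0}, {"claw": 1, "tx": 0, "ty": 0, "tz": 0, "ax": 0, "ay": -6, "az": 0}, {"claw": 1, "tx": 0, "ty": 0, "tz": 0, "ax": 0, "ay": -5.5, "az": 0}, {"claw": 1, "tx": 0, "ty": 0, "tz": 0, "ax": 0, "ay": -3, "az": 0}, {"claw": 1, "tx": 0, "ty": 0, "tz": 0, "ax": 0, "ay": 0, "az": 0}, {"claw": 1, "tx": 0, "ty": 0, "tz": 0, "ax": 0, "ay": 0, "az": 0}, {"claw": 1, "tx": 0, "ty": 0, "tz": 0, "ax": 0, "ay": 0, "az": 0}]}}

```text
clock: 23.65
tcp_pos: [0.576, 0.0054, 0.4048]
orientation: [2.996, 0.67, -0.355]
contact_force: [0.4, -1.1, -1.8]
grip_width: 0.0387
gripper_force: 60.9
```

```bash
cat >> h.py <<'E'
def rimscan(img,ts=(-4,-2,0,2,4)):
    o=r.get_obs(); Rc=R.from_rotvec(o["orientation"]); T=cam2w("wrist"); m=r.camera_model("wrist")
    g=o["tcp_pos"]+.155*Rc.apply([0,0,1]); a=np.linspace(0,2*np.pi,72)
    for t in ts:
        RR=R.from_rotvec(np.radians(t)*Rc.apply([0,1,0])); out=[]
        for h,rad in((0,.026),(.09,.026),(.15,.02)):
            P=g+RR.apply(np.c_[rad*np.cos(a),rad*np.sin(a),0*a+h-.131]); c=(np.linalg.inv(T)@np.c_[P,1+0*a].T).T
            u=m["cx"]+m["fx"]*c[:,0]/-c[:,2]; v=m["cy"]-m["fy"]*c[:,1]/-c[:,2]; out+=[v.min(),v.max(),u.mean()]
        print(t,np.round(out,0))
E
python3 - <<'E'
from h import *
T=snap("wrist","w13.png"); st(); print(r.get_obs()["joints"]); find("tip","bottle_a","wrist",T); find("tip","barred_1","wrist",T); rimscan(None)
b=cv2.imread("pics/w13.png"); g=b[...,1]; print([ (v,int(g[v,274])) for v in range(100,210,3)]); print([(v,int(g[v,274])) for v in range(315,365,3)])
T=snap("scene","s13.png"); find("tip","bottle_a","scene",T); T=snap("top","t13.png"); find("tip","bottle_a","top",T);find("tip","barred_1","top",T)
Rt=toolR(YR,-13.5); tz=Rt.apply([0,0,1])
go(np.array([.543,-.0105,.205])-.155*tz+[0,0,.05],Rt)
E
```

```text
t 23.7 g [ 0.5431 -0.0101  0.2544] F [ 0.2674  0.0841 -2.3237] M [ 0.1496 -0.3087 -0.0266] w 0.0391 j6 1.296039993627194
[ 0.1099  0.3926 -0.321   1.7072  0.1825  1.296  -1.4035]
wrist tip bottle_a [ 0.5474 -0.0113  0.1207] 0.98
wrist tip bottle_a [ 0.5991 -0.0647  0.003 ] 0.74
wrist tip bottle_a [ 0.6506 -0.1202  0.0773] 0.64
wrist tip barred_1 [ 0.5482 -0.0059  0.0749] 0.68
-4 [148. 206. 273. 196. 272. 273. 278. 351. 271.]
-2 [143. 201. 273. 194. 270. 273. 281. 350. 271.]
0 [137. 196. 273. 193. 267. 273. 284. 350. 271.]
2 [132. 191. 273. 191. 264. 273. 286. 349. 271.]
4 [127. 185. 273. 190. 261. 273. 289. 349. 271.]
[(100, 151), (103, 151), (106, 141), (109, 17), (112, 151), (115, 151), (118, 150), (121, 150), (124, 150), (127, 151), (130, 152), (133, 152), (136, 129), (139, 122), (142, 75), (145, 75), (148, 91), (151, 89), (154, 91), (157, 89), (160, 90), (163, 91), (166, 92), (169, 90), (172, 91), (175, 89), (178, 91), (181, 121), (184, 112), (187, 96), (190, 101), (193, 105), (196, 123), (199, 128), (202, 130), (205, 128), (208, 126)]
[(315, 100), (318, 98), (321, 99), (324, 101), (327, 98), (330, 151), (333, 150), (336, 150), (339, 150), (342, 147), (345, 148), (348, 149), (351, 109), (354, 116), (357, 106), (360, 110), (363, 104)]
scene tip bottle_a [ 0.6472 -0.1131  0.0733] 0.83
scene tip bottle_a [ 0.5401 -0.0093  0.1246] 0.75
scene tip bottle_a [ 0.8042  0.1218 -0.0024] 0.5
scene tip bottle_a [ 0.7796 -0.1969 -0.0019] 0.16
top tip bottle_a [ 0.6544 -0.1141  0.076 ] 0.82
top tip barred_1 [ 0.6535 -0.1136  0.0749] 0.64
shift(tool) [-0.0004  0.0004  0.0001] turn(deg) [0.01 0.02 0.11] shift in target axes [-0.0004  0.0004  0.0001]
```

The second bottle is upright above the near ring. I descend 42 mm of the roughly 48 mm gap, then feel for the table.

>>> {"fn": "arm_command", "kwargs": {"plan": [{"claw": 1, "tx": 0.0007, "ty": 0, "tz": 0.0029, "ax": 0, "ay": 0, "az": 0}, {"claw": 1, "tx": 0.0014, "ty": 0, "tz": 0.0058, "ax": 0, "ay": 0, "az": 0}, {"claw": 1, "tx": 0.0014, "ty": 0, "tz": 0.0058, "ax": 0, "ay": 0, "az": 0}, {"claw": 1, "tx": 0.0014, "ty": 0, "tz": 0.0058, "ax": 0, "ay": 0, "az": 0}, {"claw": 1, "tx": 0.0014, "ty": 0, "tz": 0.0058, "ax": 0, "ay": 0, "az": 0}, {"claw": 1, "tx": 0.0014, "ty": 0, "tz": 0.0058, "ax": 0, "ay": 0, "az": 0}, {"claw": 1, "tx": 0.0014, "ty": 0, "tz": 0.0058, "ax": 0, "ay": 0, "az": 0}, {"claw": 1, "tx": 0.0007, "ty": 0, "tz": 0.0029, "ax": 0, "ay": 0, "az": 0}, {"claw": 1, "tx": 0, "ty": 0, "tz": 0, "ax": 0, "ay": 0, "az": 0}, {"claw": 1, "tx": 0, "ty": 0, "tz": 0, "ax": 0, "ay": 0, "az": 0}]}}

```text
clock: 24.88
tcp_pos: [0.576, 0.0056, 0.3636]
orientation: [2.996, 0.67, -0.357]
contact_force: [-0.2, -0.0, -2.2]
grip_width: 0.0389
gripper_force: 60.9
```

>>> {"fn": "arm_command", "kwargs": {"plan": [{"claw": 1, "tx": 0.0001, "ty": 0, "tz": 0.0004, "ax": 0, "ay": 0, "az": 0}, {"claw": 1, "tx": 0.0001, "ty": 0, "tz": 0.0004, "ax": 0, "ay": 0, "az": 0}, {"claw": 1, "tx": 0.0001, "ty": 0, "tz": 0.0004, "ax": 0, "ay": 0, "az": 0}, {"claw": 1, "tx": 0.0001, "ty": 0, "tz": 0.0004, "ax": 0, "ay": 0, "az": 0}, {"claw": 1, "tx": 0.0001, "ty": 0, "tz": 0.0004, "ax": 0, "ay": 0, "az": 0}, {"claw": 1, "tx": 0.0001, "ty": 0, "tz": 0.0004, "ax": 0, "ay": 0, "az": 0}, {"claw": 1, "tx": 0.0001, "ty": 0, "tz": 0.0004, "ax": 0, "ay": 0, "az": 0}, {"claw": 1, "tx": 0, "ty": 0, "tz": 0, "ax": 0, "ay": 0, "az": 0}, {"claw": 1, "tx": 0, "ty": 0, "tz": 0, "ax": 0, "ay": 0, "az": 0}, {"claw": 1, "tx": 0, "ty": 0, "tz": 0, "ax": 0, "ay": 0, "az": 0}]}}

```text
clock: 25.72
tcp_pos: [0.576, 0.0055, 0.3609]
orientation: [2.996, 0.67, -0.356]
contact_force: [-0.5, 0.7, -1.4]
grip_width: 0.0386
gripper_force: 60.9
```

>>> {"fn": "arm_command", "kwargs": {"plan": [{"claw": 1, "tx": 0.0001, "ty": 0, "tz": 0.0004, "ax": 0, "ay": 0, "az": 0}, {"claw": 1, "tx": 0.0001, "ty": 0, "tz": 0.0004, "ax": 0, "ay": 0, "az": 0}, {"claw": 1, "tx": 0.0001, "ty": 0, "tz": 0.0004, "ax": 0, "ay": 0, "az": 0}, {"claw": 1, "tx": 0.0001, "ty": 0, "tz": 0.0004, "ax": 0, "ay": 0, "az": 0}, {"claw": 1, "tx": 0.0001, "ty": 0, "tz": 0.0004, "ax": 0, "ay": 0, "az": 0}, {"claw": 1, "tx": 0.0001, "ty": 0, "tz": 0.0004, "ax": 0, "ay": 0, "az": 0}, {"claw": 1, "tx": 0, "ty": 0, "tz": 0, "ax": 0, "ay": 0, "az": 0}, {"claw": 1, "tx": 0, "ty": 0, "tz": 0, "ax": 0, "ay": 0, "az": 0}, {"claw": 1, "tx": 0, "ty": 0, "tz": 0, "ax": 0, "ay": 0, "az": 0}, {"claw": 1, "tx": 0, "ty": 0, "tz": 0, "ax": 0, "ay": 0, "az": 0}]}}

```text
clock: 26.55
tcp_pos: [0.576, 0.0056, 0.3584]
orientation: [2.996, 0.67, -0.356]
contact_force: [-0.2, -0.3, -2.2]
grip_width: 0.0389
gripper_force: 60.9
```

>>> {"fn": "arm_command", "kwargs": {"plan": [{"claw": 1, "tx": 0.0001, "ty": 0, "tz": 0.0003, "ax": 0, "ay": 0, "az": 0}, {"claw": 1, "tx": 0, "ty": 0, "tz": 0.0003, "ax": 0, "ay": 0, "az": 0}, {"claw": 1, "tx": 0.0001, "ty": 0, "tz": 0.0003, "ax": 0, "ay": 0, "az": 0}, {"claw": 1, "tx": 0.0001, "ty": 0, "tz": 0.0003, "ax": 0, "ay": 0, "az": 0}, {"claw": 1, "tx": 0, "ty": 0, "tz": 0, "ax": 0, "ay": 0, "az": 0}, {"claw": 1, "tx": 0, "ty": 0, "tz": 0, "ax": 0, "ay": 0, "az": 0}, {"claw": 1, "tx": 0, "ty": 0, "tz": 0, "ax": 0, "ay": 0, "az": 0}, {"claw": 1, "tx": 0, "ty": 0, "tz": 0, "ax": 0, "ay": 0, "az": 0}, {"claw": 1, "tx": 0, "ty": 0, "tz": 0, "ax": 0, "ay": 0, "az": 0}, {"claw": 1, "tx": 0, "ty": 0, "tz": 0, "ax": 0, "ay": 0, "az": 0}]}}

```text
clock: 27.38
tcp_pos: [0.576, 0.0055, 0.3571]
orientation: [2.996, 0.67, -0.356]
contact_force: [-0.6, 0.1, -1.8]
grip_width: 0.0389
gripper_force: 60.9
```

>>> {"fn": "arm_command", "kwargs": {"plan": [{"claw": 1, "tx": 0.0001, "ty": 0, "tz": 0.0003, "ax": 0, "ay": 0, "az": 0}, {"claw": 1, "tx": 0, "ty": 0, "tz": 0.0003, "ax": 0, "ay": 0, "az": 0}, {"claw": 1, "tx": 0.0001, "ty": 0, "tz": 0.0003, "ax": 0, "ay": 0, "az": 0}, {"claw": 1, "tx": 0, "ty": 0, "tz": 0, "ax": 0, "ay": 0, "az": 0}, {"claw": 1, "tx": 0, "ty": 0, "tz": 0, "ax": 0, "ay": 0, "az": 0}, {"claw": 1, "tx": 0, "ty": 0, "tz": 0, "ax": 0, "ay": 0, "az": 0}, {"claw": 1, "tx": 0, "ty": 0, "tz": 0, "ax": 0, "ay": 0, "az": 0}, {"claw": 1, "tx": 0, "ty": 0, "tz": 0, "ax": 0, "ay": 0, "az": 0}, {"claw": 1, "tx": 0, "ty": 0, "tz": 0, "ax": 0, "ay": 0, "az": 0}, {"claw": 1, "tx": 0, "ty": 0, "tz": 0, "ax": 0, "ay": 0, "az": 0}]}}

```text
clock: 28.22
tcp_pos: [0.576, 0.0056, 0.3562]
orientation: [2.996, 0.67, -0.356]
contact_force: [-0.6, 0.3, -2.2]
grip_width: 0.0388
gripper_force: 60.9
```

>>> {"fn": "arm_command", "kwargs": {"plan": [{"claw": 1, "tx": 0.0001, "ty": 0, "tz": 0.0003, "ax": 0, "ay": 0, "az": 0}, {"claw": 1, "tx": 0, "ty": 0, "tz": 0.0003, "ax": 0, "ay": 0, "az": 0}, {"claw": 1, "tx": 0.0001, "ty": 0, "tz": 0.0003, "ax": 0, "ay": 0, "az": 0}, {"claw": 1, "tx": 0, "ty": 0, "tz": 0, "ax": 0, "ay": 0, "az": 0}, {"claw": 1, "tx": 0, "ty": 0, "tz": 0, "ax": 0, "ay": 0, "az": 0}, {"claw": 1, "tx": 0, "ty": 0, "tz": 0, "ax": 0, "ay": 0, "az": 0}, {"claw": 1, "tx": 0, "ty": 0, "tz": 0, "ax": 0, "ay": 0, "az": 0}, {"claw": 1, "tx": 0, "ty": 0, "tz": 0, "ax": 0, "ay": 0, "az": 0}, {"claw": 1, "tx": 0, "ty": 0, "tz": 0, "ax": 0, "ay": 0, "az": 0}, {"claw": 1, "tx": 0, "ty": 0, "tz": 0, "ax": 0, "ay": 0, "az": 0}]}}

```text
clock: 29.05
tcp_pos: [0.5761, 0.0056, 0.3556]
orientation: [2.996, 0.67, -0.355]
contact_force: [-0.2, 1.3, 4.2]
grip_width: 0.0388
gripper_force: 61.0
```

I feel contact at about 6 N. I release the same way as before.

>>> {"fn": "arm_command", "kwargs": {"plan": [{"claw": 1, "tx": 0, "ty": 0, "tz": -0.0001, "ax": 0, "ay": 0, "az": 0}, {"claw": 1, "tx": 0, "ty": 0, "tz": 0, "ax": 0, "ay": 0, "az": 0}, {"claw": 1, "tx": 0, "ty": 0, "tz": 0, "ax": 0, "ay": 0, "az": 0}, {"claw": 1, "tx": 0, "ty": 0, "tz": 0, "ax": 0, "ay": 0, "az": 0}, {"claw": 0.53, "tx": 0, "ty": 0, "tz": 0, "ax": 0, "ay": 0, "az": 0}, {"claw": 0.52, "tx": 0, "ty": 0, "tz": 0, "ax": 0, "ay": 0, "az": 0}, {"claw": 0.5, "tx": 0, "ty": 0, "tz": 0, "ax": 0, "ay": 0, "az": 0}, {"claw": 0.47, "tx": 0, "ty": 0, "tz": 0, "ax": 0, "ay": 0, "az": 0}, {"claw": 0.44, "tx": 0, "ty": 0, "tz": 0, "ax": 0, "ay": 0, "az": 0}, {"claw": 0.4, "tx": 0, "ty": 0, "tz": 0, "ax": 0, "ay": 0, "az": 0}], "squeeze": 20}}

```text
clock: 29.88
tcp_pos: [0.576, 0.0055, 0.3552]
orientation: [2.996, 0.67, -0.356]
contact_force: [-0.7, 0.8, -0.2]
grip_width: 0.0512
gripper_force: 0.0
```

>>> {"fn": "arm_command", "kwargs": {"plan": [{"claw": 0.3, "tx": 0, "ty": 0, "tz": 0, "ax": 0, "ay": 0, "az": 0}, {"claw": 0.2, "tx": 0, "ty": 0, "tz": -0.01, "ax": 0, "ay": 0, "az": 0}, {"claw": 0.2, "tx": 0, "ty": 0, "tz": -0.02, "ax": 0, "ay": 0, "az": 0}, {"claw": 0.2, "tx": 0, "ty": 0, "tz": -0.03, "ax": 0, "ay": 0, "az": 0}, {"claw": 0.2, "tx": 0, "ty": 0, "tz": -0.03, "ax": 0, "ay": 0, "az": 0}, {"claw": 0.2, "tx": 0, "ty": 0, "tz": -0.02, "ax": 0, "ay": 0, "az": 0}, {"claw": 0.2, "tx": 0, "ty": 0, "tz": -0.01, "ax": 0, "ay": 0, "az": 0}, {"claw": 0.2, "tx": 0, "ty": 0, "tz": 0, "ax": 0, "ay": 0, "az": 0}, {"claw": 0.2, "tx": 0, "ty": 0, "tz": 0, "ax": 0, "ay": 0, "az": 0}, {"claw": 0.2, "tx": 0, "ty": 0, "tz": 0, "ax": 0, "ay": 0, "az": 0}]}}

```text
clock: 30.72
tcp_pos: [0.601, 0.0172, 0.4705]
orientation: [2.996, 0.67, -0.36]
contact_force: [-0.4, -0.8, -0.3]
grip_width: 0.0686
gripper_force: 0.0
```

```bash
python3 - <<'E'
from h import *
st()
for c in("top","scene","wrist"):
    T=snap(c,c+"14.png")
    for t in("bottle_a","barred_1","guard_fin"): find("tip",t,c,T,3)
o=r.get_obs(); print(o["tcp_pos"])
# top-picture comparison: guard fin & rings pixels
t=cv2.imread("pics/top0.png",0); t2=cv2.imread("pics/top14.png",0)
print("fin bright px", [px2w(u,v,.1075,cam2w("top"),"top") for u,v in((398,212),)])
E
```

```text
t 30.72 g [0.5677 0.0017 0.3199] F [-0.3807 -0.75   -0.3311] M [ 0.0878 -0.2474 -0.054 ] w 0.0686 j6 1.44723649306054
top tip bottle_a [ 0.658  -0.1129  0.0763] 0.59
top tip barred_1 [ 0.6545 -0.111   0.0738] 0.83
top tip guard_fin [ 0.6488 -0.2504  0.1058] 0.58
top tip guard_fin [ 0.8071  0.1249 -0.0031] 0.58
scene tip bottle_a [ 0.5387 -0.0066  0.0735] 0.85
scene tip bottle_a [ 0.7787 -0.1949 -0.0016] 0.73
scene tip bottle_a [ 0.6521 -0.1123  0.0713] 0.56
scene tip barred_1 [ 0.5379 -0.0082  0.0728] 0.98
scene tip barred_1 [ 0.6455 -0.1168  0.0738] 0.94
scene tip barred_1 [ 0.6498 -0.1124  0.0725] 0.62
scene tip guard_fin [ 0.6443 -0.2535  0.107 ] 0.61
wrist tip bottle_a [ 0.5451 -0.0134  0.0712] 0.8
wrist tip bottle_a [ 0.6531 -0.1171  0.0752] 0.73
wrist tip guard_fin [ 0.6487 -0.2563  0.1082] 0.97
[0.6015 0.0175 0.472 ]
fin bright px [array([ 0.6601, -0.2467,  0.1075])]
```

Both bottles stand in their rings. Next is the guard: turn the tool to point straight down at yaw 0 with the fingers shut, and go behind (+x of) the fin, which is at about (0.648,-0.252).

>>> {"fn": "arm_command", "kwargs": {"plan": [{"claw": 1, "tx": 0, "ty": 0, "tz": 0, "ax": 0, "ay": 6.75, "az": 0}, {"claw": 1, "tx": 0, "ty": 0, "tz": 0, "ax": 0, "ay": 6.75, "az": 0}, {"claw": 1, "tx": 0, "ty": 0, "tz": 0, "ax": 0, "ay": 0, "az": 6.3}, {"claw": 1, "tx": 0, "ty": 0, "tz": 0, "ax": 0, "ay": 0, "az": 6.3}, {"claw": 1, "tx": 0, "ty": 0, "tz": 0, "ax": 0, "ay": 0, "az": 6.3}, {"claw": 1, "tx": 0, "ty": 0, "tz": 0, "ax": 0, "ay": 0, "az": 6.2}, {"claw": 1, "tx": 0.0115, "ty": 0.0385, "tz": 0, "ax": 0, "ay": 0, "az": 0}, {"claw": 1, "tx": 0.0115, "ty": 0.0385, "tz": 0, "ax": 0, "ay": 0, "az": 0}, {"claw": 1, "tx": 0.0115, "ty": 0.0385, "tz": 0, "ax": 0, "ay": 0, "az": 0}, {"claw": 1, "tx": 0.0115, "ty": 0.0385, "tz": 0, "ax": 0, "ay": 0, "az": 0}]}}

```text
clock: 32.15
tcp_pos: [0.6481, -0.1379, 0.4723]
orientation: [3.141, 0.005, -0.001]
contact_force: [0.2, 0.7, 0.8]
grip_width: 0.0
gripper_force: 0.0
```

>>> {"fn": "arm_command", "kwargs": {"plan": [{"claw": 1, "tx": 0.0115, "ty": 0.0385, "tz": 0, "ax": 0, "ay": 0, "az": 0}, {"claw": 1, "tx": 0.0115, "ty": 0.0385, "tz": 0, "ax": 0, "ay": 0, "az": 0}, {"claw": 1, "tx": 0.0115, "ty": 0.0385, "tz": 0, "ax": 0, "ay": 0, "az": 0}, {"claw": 1, "tx": 0, "ty": 0, "tz": 0.025, "ax": 0, "ay": 0, "az": 0}, {"claw": 1, "tx": 0, "ty": 0, "tz": 0.025, "ax": 0, "ay": 0, "az": 0}, {"claw": 1, "tx": 0, "ty": 0, "tz": 0.025, "ax": 0, "ay": 0, "az": 0}, {"claw": 1, "tx": 0, "ty": 0, "tz": 0.025, "ax": 0, "ay": 0, "az": 0}, {"claw": 1, "tx": 0, "ty": 0, "tz": 0.02, "ax": 0, "ay": 0, "az": 0}, {"claw": 1, "tx": 0, "ty": 0, "tz": 0, "ax": 0, "ay": 0, "az": 0}, {"claw": 1, "tx": 0, "ty": 0, "tz": 0, "ax": 0, "ay": 0, "az": 0}]}}

```text
clock: 32.98
tcp_pos: [0.6822, -0.2517, 0.3511]
orientation: [-3.141, -0.004, 0.005]
contact_force: [-0.2, -0.1, 1.1]
grip_width: -0.0001
gripper_force: 0.0
```

```bash
python3 - <<'E'
from h import *
st(); o=r.get_obs(); print(o["tcp_pos"],o["orientation"],o["joints"])
T=snap("wrist","w15.png")
for t in("guard_fin","mixer","bottle_a"): find("tip",t,"wrist",T,3)
go([.682,-.252,.261],toolR(0,0))
E
```

```text
t 32.98 g [ 0.6817 -0.2516  0.1961] F [-0.1663 -0.1053  1.1324] M [-0.0467 -0.0062  0.0411] w -0.0001 j6 1.0858239556103315
[ 0.6822 -0.2517  0.3511] [-3.1408 -0.0036  0.0053] [ 0.3719  0.616  -0.1612  1.4517  0.1051  1.0858 -1.378 ]
wrist tip bottle_a [ 0.6544 -0.1176  0.0773] 0.91
shift(tool) [-0.0012 -0.0001  0.0932] turn(deg) [ 0.05 -0.13  0.12] shift in target axes [-0.001   0.      0.0932]
```

>>> {"fn": "arm_command", "kwargs": {"plan": [{"claw": 1, "tx": 0, "ty": 0, "tz": 0.015, "ax": 0, "ay": 0, "az": 0}, {"claw": 1, "tx": 0, "ty": 0, "tz": 0.02, "ax": 0, "ay": 0, "az": 0}, {"claw": 1, "tx": 0, "ty": 0, "tz": 0.02, "ax": 0, "ay": 0, "az": 0}, {"claw": 1, "tx": 0, "ty": 0, "tz": 0.015, "ax": 0, "ay": 0, "az": 0}, {"claw": 1, "tx": 0, "ty": 0, "tz": 0.01, "ax": 0, "ay": 0, "az": 0}, {"claw": 1, "tx": 0, "ty": 0, "tz": 0.01, "ax": 0, "ay": 0, "az": 0}, {"claw": 1, "tx": 0, "ty": 0, "tz": 0, "ax": 0, "ay": 0, "az": 0}, {"claw": 1, "tx": 0, "ty": 0, "tz": 0, "ax": 0, "ay": 0, "az": 0}, {"claw": 1, "tx": 0, "ty": 0, "tz": 0, "ax": 0, "ay": 0, "az": 0}, {"claw": 1, "tx": 0, "ty": 0, "tz": 0, "ax": 0, "ay": 0, "az": 0}]}}

```text
clock: 34.02
tcp_pos: [0.6828, -0.252, 0.2632]
orientation: [3.141, 0.003, 0.001]
contact_force: [-0.1, -0.3, -0.0]
grip_width: -0.0004
gripper_force: 0.0
```

>>> {"fn": "arm_command", "kwargs": {"plan": [{"claw": 1, "tx": -0.005, "ty": 0, "tz": 0, "ax": 0, "ay": 0, "az": 0}, {"claw": 1, "tx": -0.007, "ty": 0, "tz": 0, "ax": 0, "ay": 0, "az": 0}, {"claw": 1, "tx": -0.007, "ty": 0, "tz": 0, "ax": 0, "ay": 0, "az": 0}, {"claw": 1, "tx": -0.007, "ty": 0, "tz": 0, "ax": 0, "ay": 0, "az": 0}, {"claw": 1, "tx": -0.007, "ty": 0, "tz": 0, "ax": 0, "ay": 0, "az": 0}, {"claw": 1, "tx": -0.007, "ty": 0, "tz": 0, "ax": 0, "ay": 0, "az": 0}, {"claw": 1, "tx": -0.007, "ty": 0, "tz": 0, "ax": 0, "ay": 0, "az": 0}, {"claw": 1, "tx": -0.007, "ty": 0, "tz": 0, "ax": 0, "ay": 0, "az": 0}, {"claw": 1, "tx": -0.007, "ty": 0, "tz": 0, "ax": 0, "ay": 0, "az": 0}, {"claw": 1, "tx": -0.005, "ty": 0, "tz": 0, "ax": 0, "ay": 0, "az": 0}]}}

```text
clock: 34.85
tcp_pos: [0.6155, -0.2522, 0.2623]
orientation: [3.141, 0.003, -0.001]
contact_force: [2.0, -0.8, 0.5]
grip_width: 0.0002
gripper_force: 1.1
```

>>> {"fn": "arm_command", "kwargs": {"plan": [{"claw": 1, "tx": -0.006, "ty": 0, "tz": 0, "ax": 0, "ay": 0, "az": 0}, {"claw": 1, "tx": -0.006, "ty": 0, "tz": 0, "ax": 0, "ay": 0, "az": 0}, {"claw": 1, "tx": -0.006, "ty": 0, "tz": 0, "ax": 0, "ay": 0, "az": 0}, {"claw": 1, "tx": -0.005, "ty": 0, "tz": 0, "ax": 0, "ay": 0, "az": 0}, {"claw": 1, "tx": -0.004, "ty": 0, "tz": 0, "ax": 0, "ay": 0, "az": 0}, {"claw": 1, "tx": -0.003, "ty": 0, "tz": 0, "ax": 0, "ay": 0, "az": 0}, {"claw": 1, "tx": -0.002, "ty": 0, "tz": 0, "ax": 0, "ay": 0, "az": 0}, {"claw": 1, "tx": -0.001, "ty": 0, "tz": 0, "ax": 0, "ay": 0, "az": 0}, {"claw": 1, "tx": 0, "ty": 0, "tz": 0, "ax": 0, "ay": 0, "az": 0}, {"claw": 1, "tx": 0, "ty": 0, "tz": 0, "ax": 0, "ay": 0, "az": 0}]}}

```text
clock: 35.68
tcp_pos: [0.5831, -0.2518, 0.2618]
orientation: [-3.141, -0.004, 0.003]
contact_force: [0.2, 0.3, 0.3]
grip_width: -0.0002
gripper_force: 0.3
```

>>> {"fn": "arm_command", "kwargs": {"plan": [{"claw": 1, "tx": -0.001, "ty": 0, "tz": 0, "ax": 0, "ay": 0, "az": 0}, {"claw": 1, "tx": -0.001, "ty": 0, "tz": 0, "ax": 0, "ay": 0, "az": 0}, {"claw": 1, "tx": -0.001, "ty": 0, "tz": 0, "ax": 0, "ay": 0, "az": 0}, {"claw": 1, "tx": 0, "ty": 0, "tz": 0, "ax": 0, "ay": 0, "az": 0}, {"claw": 1, "tx": 0, "ty": 0, "tz": 0, "ax": 0, "ay": 0, "az": 0}, {"claw": 1, "tx": 0, "ty": 0, "tz": 0, "ax": 0, "ay": 0, "az": 0}, {"claw": 1, "tx": 0, "ty": 0, "tz": 0, "ax": 0, "ay": 0, "az": 0}, {"claw": 1, "tx": 0, "ty": 0, "tz": 0, "ax": 0, "ay": 0, "az": 0}, {"claw": 1, "tx": 0, "ty": 0, "tz": 0, "ax": 0, "ay": 0, "az": 0}, {"claw": 1, "tx": 0, "ty": 0, "tz": 0, "ax": 0, "ay": 0, "az": 0}]}}

```text
clock: 36.52
tcp_pos: [0.5805, -0.2518, 0.262]
orientation: [-3.141, -0.004, 0.001]
contact_force: [4.6, 0.4, -3.3]
grip_width: 0.0002
gripper_force: 2.3
```

```bash
python3 - <<'E'
from h import *
st()
for c in("scene","top"):
    T=snap(c,c+"16.png"); find("tip","guard_fin",c,T,2); find("tip","start_top",c,T,2)
E
```

```text
t 36.52 g [ 0.5804 -0.2517  0.107 ] F [ 4.6086  0.368  -3.3407] M [ 0.1966 -1.0499 -0.0011] w 0.0002 j6 0.8153823364828847
scene tip guard_fin [ 0.5611 -0.2517  0.106 ] 0.97
scene tip start_top [ 0.6486 -0.2486  0.07  ] 0.46
top tip guard_fin [ 0.563  -0.2537  0.1041] 0.72
top tip start_top [ 0.6529 -0.2485  0.0626] 0.73
```

The guard sits at its stop (86 mm, 4.6 N). The button now shows at about (0.650,-0.250). I move over it and go down.

>>> {"fn": "arm_command", "kwargs": {"plan": [{"claw": 1, "tx": 0.009, "ty": 0, "tz": 0, "ax": 0, "ay": 0, "az": 0}, {"claw": 1, "tx": 0.015, "ty": 0, "tz": 0, "ax": 0, "ay": 0, "az": 0}, {"claw": 1, "tx": 0.015, "ty": -0.001, "tz": 0, "ax": 0, "ay": 0, "az": 0}, {"claw": 1, "tx": 0.015, "ty": 0, "tz": 0, "ax": 0, "ay": 0, "az": 0}, {"claw": 1, "tx": 0.015, "ty": 0, "tz": 0, "ax": 0, "ay": 0, "az": 0}, {"claw": 1, "tx": 0, "ty": 0, "tz": 0, "ax": 0, "ay": 0, "az": 0}, {"claw": 1, "tx": 0, "ty": 0, "tz": 0.007, "ax": 0, "ay": 0, "az": 0}, {"claw": 1, "tx": 0, "ty": 0, "tz": 0.007, "ax": 0, "ay": 0, "az": 0}, {"claw": 1, "tx": 0, "ty": 0, "tz": 0.005, "ax": 0, "ay": 0, "az": 0}, {"claw": 1, "tx": 0, "ty": 0, "tz": 0, "ax": 0, "ay": 0, "az": 0}]}}

```text
clock: 37.65
tcp_pos: [0.6479, -0.2513, 0.2412]
orientation: [-3.141, -0.002, 0.007]
contact_force: [-1.0, -0.0, 2.2]
grip_width: 0.0002
gripper_force: 0.8
```

>>> {"fn": "arm_command", "kwargs": {"plan": [{"claw": 1, "tx": 0, "ty": 0, "tz": 0.001, "ax": 0, "ay": 0, "az": 0}, {"claw": 1, "tx": 0, "ty": 0, "tz": 0.001, "ax": 0, "ay": 0, "az": 0}, {"claw": 1, "tx": 0, "ty": 0, "tz": 0.001, "ax": 0, "ay": 0, "az": 0}, {"claw": 1, "tx": 0, "ty": 0, "tz": 0.001, "ax": 0, "ay": 0, "az": 0}, {"claw": 1, "tx": 0, "ty": 0, "tz": 0.001, "ax": 0, "ay": 0, "az": 0}, {"claw": 1, "tx": 0, "ty": 0, "tz": 0, "ax": 0, "ay": 0, "az": 0}, {"claw": 1, "tx": 0, "ty": 0, "tz": 0, "ax": 0, "ay": 0, "az": 0}, {"claw": 1, "tx": 0, "ty": 0, "tz": 0, "ax": 0, "ay": 0, "az": 0}, {"claw": 1, "tx": 0, "ty": 0, "tz": 0, "ax": 0, "ay": 0, "az": 0}, {"claw": 1, "tx": 0, "ty": 0, "tz": 0, "ax": 0, "ay": 0, "az": 0}]}}

```text
clock: 38.48
tcp_pos: [0.6492, -0.2511, 0.2381]
orientation: [3.141, 0.003, -0.002]
contact_force: [-2.3, -1.7, 3.7]
grip_width: 0.0002
gripper_force: 1.7
```

>>> {"fn": "arm_command", "kwargs": {"plan": [{"claw": 1, "tx": 0, "ty": 0, "tz": 0.001, "ax": 0, "ay": 0, "az": 0}, {"claw": 1, "tx": 0, "ty": 0, "tz": 0.001, "ax": 0, "ay": 0, "az": 0}, {"claw": 1, "tx": 0, "ty": 0, "tz": 0.001, "ax": 0, "ay": 0, "az": 0}, {"claw": 1, "tx": 0, "ty": 0, "tz": 0.0005, "ax": 0, "ay": 0, "az": 0}, {"claw": 1, "tx": 0, "ty": 0, "tz": 0, "ax": 0, "ay": 0, "az": 0}, {"claw": 1, "tx": 0, "ty": 0, "tz": 0, "ax": 0, "ay": 0, "az": 0}, {"claw": 1, "tx": 0, "ty": 0, "tz": 0, "ax": 0, "ay": 0, "az": 0}, {"claw": 1, "tx": 0, "ty": 0, "tz": 0, "ax": 0, "ay": 0, "az": 0}, {"claw": 1, "tx": 0, "ty": 0, "tz": 0, "ax": 0, "ay": 0, "az": 0}, {"claw": 1, "tx": 0, "ty": 0, "tz": 0, "ax": 0, "ay": 0, "az": 0}]}}

```text
clock: 39.32
tcp_pos: [0.6494, -0.251, 0.2355]
orientation: [3.141, 0.003, -0.001]
contact_force: [-4.3, 0.1, 11.0]
grip_width: -0.0002
gripper_force: 5.2
```

>>> {"fn": "arm_command", "kwargs": {"plan": [{"claw": 1, "tx": 0, "ty": 0, "tz": 0.0005, "ax": 0, "ay": 0, "az": 0}, {"claw": 1, "tx": 0, "ty": 0, "tz": 0.0003, "ax": 0, "ay": 0, "az": 0}, {"claw": 1, "tx": 0, "ty": 0, "tz": 0, "ax": 0, "ay": 0, "az": 0}, {"claw": 1, "tx": 0, "ty": 0, "tz": 0, "ax": 0, "ay": 0, "az": 0}, {"claw": 1, "tx": 0, "ty": 0, "tz": 0, "ax": 0, "ay": 0, "az": 0}, {"claw": 1, "tx": 0, "ty": 0, "tz": 0, "ax": 0, "ay": 0, "az": 0}, {"claw": 1, "tx": 0, "ty": 0, "tz": 0, "ax": 0, "ay": 0, "az": 0}, {"claw": 1, "tx": 0, "ty": 0, "tz": 0, "ax": 0, "ay": 0, "az": 0}, {"claw": 1, "tx": 0, "ty": 0, "tz": 0, "ax": 0, "ay": 0, "az": 0}, {"claw": 1, "tx": 0, "ty": 0, "tz": 0, "ax": 0, "ay": 0, "az": 0}]}}

```text
clock: 40.15
tcp_pos: [0.6494, -0.251, 0.2354]
orientation: [3.141, 0.003, -0.001]
contact_force: [-6.9, 0.1, 14.5]
grip_width: -0.0001
gripper_force: 7.4
```

The button has bottomed: force rises with no further travel, and the tip is at 62 mm. I lift off.

>>> {"fn": "arm_command", "kwargs": {"plan": [{"claw": 1, "tx": 0, "ty": 0, "tz": -0.005, "ax": 0, "ay": 0, "az": 0}, {"claw": 1, "tx": 0, "ty": 0, "tz": -0.01, "ax": 0, "ay": 0, "az": 0}, {"claw": 1, "tx": 0, "ty": 0, "tz": -0.02, "ax": 0, "ay": 0, "az": 0}, {"claw": 1, "tx": 0, "ty": 0, "tz": -0.03, "ax": 0, "ay": 0, "az": 0}, {"claw": 1, "tx": 0, "ty": 0, "tz": -0.03, "ax": 0, "ay": 0, "az": 0}, {"claw": 1, "tx": 0, "ty": 0, "tz": -0.02, "ax": 0, "ay": 0, "az": 0}, {"claw": 1, "tx": 0, "ty": 0, "tz": -0.01, "ax": 0, "ay": 0, "az": 0}, {"claw": 1, "tx": 0, "ty": 0, "tz": 0, "ax": 0, "ay": 0, "az": 0}, {"claw": 1, "tx": 0, "ty": 0, "tz": 0, "ax": 0, "ay": 0, "az": 0}, {"claw": 1, "tx": 0, "ty": 0, "tz": 0, "ax": 0, "ay": 0, "az": 0}]}}

```text
clock: 40.98
tcp_pos: [0.6489, -0.2506, 0.3566]
orientation: [-3.14, -0.004, 0.006]
contact_force: [0.0, 0.3, 0.1]
grip_width: 0.0
gripper_force: 0.0
```

```bash
python3 - <<'E'
from h import *
st()
for c in("scene","top"):
    T=snap(c,c+"17.png")
    for t in("bottle_a","barred_1","guard_fin","start_top","square_bottle","vial_carton"): find("tip",t,c,T,2)
print(r.hand_in())
E
```

```text
t 40.98 g [ 0.6483 -0.2504  0.2016] F [0.0137 0.3105 0.1137] M [-0.0224  0.0294  0.0306] w 0.0 j6 1.0593001245946394
scene tip bottle_a [ 0.6512 -0.1125  0.0705] 0.93
scene tip bottle_a [ 0.5371 -0.0044  0.0744] 0.71
scene tip barred_1 [ 0.6486 -0.1143  0.0742] 0.8
scene tip barred_1 [ 0.5347 -0.0095  0.0768] 0.78
scene tip guard_fin [ 0.5586 -0.2521  0.1081] 0.98
scene tip start_top [ 0.6443 -0.2485  0.0704] 0.43
scene tip square_bottle [0.5136 0.3712 0.0343] 0.58
scene tip vial_carton [ 0.7758 -0.1955 -0.0021] 0.71
top tip bottle_a [ 0.6584 -0.1112  0.0741] 0.73
top tip bottle_a [ 0.5431 -0.0102  0.0744] 0.71
top tip barred_1 [ 0.5392 -0.0106  0.0734] 0.92
top tip barred_1 [ 0.6532 -0.1123  0.0717] 0.61
top tip guard_fin [ 0.5652 -0.2544  0.1037] 0.86
top tip start_top [ 0.6512 -0.2494  0.0602] 0.71
top tip square_bottle [0.5229 0.3723 0.0333] 0.7
top tip square_bottle [ 0.5658 -0.2509  0.1049] 0.65
top tip vial_carton [ 0.7836 -0.1949 -0.0021] 0.61
top tip vial_carton [ 0.8084  0.1258 -0.002 ] 0.28
the job is handed in; nothing more can be done
None
```

The job is handed in at about 41 s (no verdict returned): both round bottles stand released in the barred rings, the guard is at its stop, the button was pressed to the bottom and let go, and the last pictures put the square bottle and carton where they started (dispenser and hand-rub bottle not re-checked).

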